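# Put away the tape and tools at the studio bench

### The job

Tidy the painter's bench: lift the lid off the round tin by its knob and set it down flat on the cork mat, slide every roll of tape off the stand's spindles and lay them all flat side by side in the tin, and only when all of them are in put the lid back so that it sits fully closed. Lay the brush lengthwise and flat in the tray compartment with the yellow floor and the filling knife likewise in the one with the green floor (at any time, either way round), and leave everything else on the bench alone.

Things in the scene. Friction and masses are not known exactly. Their poses are not given: they have to be found in the camera images.
- tin: low round blue tin, fixed to the bench, open at the top: outside radius 100 mm, inside radius 95 mm, rim 50 mm above the bench, inner floor 4 mm above the bench. All the rolls fit in it lying flat side by side (not stacked: the lid would not close). Origin: centre of its underside, z up
- lid: loose blue round lid, 0.3 kg, starts closed on the tin. Origin: centre of its underside, z up. A plug (radius 90 mm, z 0 to 8) drops inside the rim with 5 mm play; a flange (radius 104, z 8 to 13) rests on the rim; upright wooden knob of 30 mm diameter on the axis, z 13 to 48. Closed, its origin is 42 mm above the bench; on the mat 4 mm
- mat: square cork mat fixed flat on the bench, 230 x 230 x 4 mm. Origin: centre of its underside, x and y along its sides
- stand: fixed tape stand: a pale wooden base 270 x 80 x 14 mm (long side along its x) with three upright steel spindles of 16 mm diameter in a row along its x, 95 mm apart, tops 80 mm above the bench. Origin: centre of its underside. Rolls rest on the base, 14 mm above the bench
- post0 (a point): foot of the spindle at stand x = -95 mm, on the base's top, 14 mm above the bench; its top is 66 mm higher
- post1 (a point): foot of the middle spindle, same heights
- post2 (a point): foot of the spindle at stand x = +95 mm, same heights
- roll_red: red roll of tape wound on a cardboard core: a ring of outside diameter 60 mm, hole diameter 26 mm, 36 mm tall, about 90 g; starts standing flat, hole vertical, over one of the stand's spindles, or is absent. Origin: centre of its underside on the hole's axis (as it starts), z up along the hole
- roll_white: white roll of tape wound on a cardboard core: a ring of outside diameter 60 mm, hole diameter 26 mm, 36 mm tall, about 90 g; starts standing flat, hole vertical, over one of the stand's spindles, or is absent. Origin: centre of its underside on the hole's axis (as it starts), z up along the hole
- roll_orange: orange roll of tape wound on a cardboard core: a ring of outside diameter 60 mm, hole diameter 26 mm, 36 mm tall, about 90 g; starts standing flat, hole vertical, over one of the stand's spindles, or is absent. Origin: centre of its underside on the hole's axis (as it starts), z up along the hole
- brush: flat paint brush lying on the bench, 190 mm long: pale wooden handle 24 mm wide and 16 mm thick (x = -105 to 15 mm), steel ferrule 46 mm wide (x = 15 to 45), black bristles, stiff (x = 45 to 85); 90 g. Origin on its underside, x along its length to the bristles, z up
- brush_grip (a point): balance point on the brush's handle, 8 mm above its underside (brush x = -10 mm); its axes are the brush's
- knife: painter's filling knife (spatula) lying on the bench, 190 mm long: red handle 24 mm wide and 18 mm thick (x = -95 to 15 mm), stiff steel blade 50 mm wide and 3 mm thick (x = 15 to 95); 100 g. Origin on its underside, x along its length to the blade, z up
- knife_grip (a point): balance point on the knife's handle, 9 mm above its underside (knife x = -5 mm); its axes are the knife's
- tray: fixed plywood tool tray, 240 x 164 x 26 mm, with one divider along its x that makes two long compartments, each 230 mm long (x) and 74 mm wide inside, floor 5 mm and wall tops 26 mm above the bench, walls 5 mm thick. Origin: centre of its underside
- yellow_slot (a point): centre of the floor of the compartment with the yellow floor (tray y = +39.5 mm); its axes are the tray's
- green_slot (a point): centre of the floor of the compartment with the green floor (tray y = -39.5 mm); its axes are the tray's
- ink: glass ink jar, black cap, 52 mm diameter, 85 mm tall; to be left alone. Origin: centre of underside
- eraser: dark rubber block 45 x 65 x 22 mm; to be left alone. Origin: centre of underside
- mug: white mug, 80 mm diameter, 90 mm tall; to be left alone. Origin: centre of underside
- turps: amber bottle, 60 mm diameter, 150 mm tall; to be left alone. Origin: centre of underside
- paintcan: can with yellow label, 90 mm diameter, 65 mm tall; to be left alone. Origin: centre of underside
- sketchblock: block of white paper 150 x 210 x 18 mm; to be left alone. Origin: centre of underside
- bowl: blue bowl, 110 mm diameter, 45 mm tall; to be left alone. Origin: centre of underside
Mind the look-alikes: they are no part of the job. Leave any pink, purple or turquoise look-alike of the brush alone.

How it is judged:
By the outcome, as a careful person would: the job done as asked, in the order asked, and still so for the second after the job is handed in, with the robot touching nothing.
Of roll_red, roll_white, roll_orange only 2 to 3 are there at a start; the rules pass over those that are not, and their reading is None.
At some moment in a run one of brush, knife may be knocked a few centimetres aside while the robot is not near it.
Once in a run the grip may slacken for a moment while it holds something.
It also fails if it takes over 200 s, if anything falls off the work surface, if the arm or the gripper's body presses on something with over 40 N, if the wrist force passes 120 N, or if a joint passes its speed limit or range.

### The arm

A 6-joint arm with a two-finger parallel gripper is mounted at the origin on the work surface. World frame = base frame: x ahead of the robot, y to its left, z up, the work surface at z = 0. Lengths are in m, angles in degrees, forces in N, time in s.
With the tool pointing down it reaches from about 0.4 to 0.825 m from the base axis. Payload 7 kg.
Tool frame: the origin (TCP) lies between the finger pads; the fingertips stand 22 mm ahead of it and the grasp point (between the pads) lies 3 mm ahead of it; z points along the fingers, y is the line along which they close (so a half turn about z gives the same grasp; the last joint's range is limited). The gripper opens to 88 mm and grips with 3 to 60 N. Pads are 19 mm wide; open, the fingers measure 130 mm over their backs; the gripper's body (78 mm by 193 mm) begins 47 mm behind the grasp point.
Start: joints at [86.58, 20.546, 0.682, 0, -70.136, -16.507], TCP at [0.23, 0.635, 0.249] pointing down, gripper open.
Joint ranges: [-176.03, 176.03], [-82.01, 121.73], [-58.28, 71.71], [-173.87, 95.51], [-174.79, -0.11], [-173.66, 173.66]. Speed limits (degrees/s): [136.94, 136.94, 172.46, 180, 180, 180].

### API

Orientations are given as [roll, pitch, yaw] about the fixed x, y, z axes, in that order (R = Rz(yaw) Ry(pitch) Rx(roll)).
In Python, from plant import r, vision gives the robot as it stands.
- The arm moves only by the shell command python3 -m pendant 'ROWS' [FORCE]. ROWS is JSON, a list that holds one entry, the list of rows, each a list of 7 numbers: the shift along the tool's x, y, z scaled (see below), then the turn, a rotation vector about the tool's x, y, z scaled (see below), then the opening, from -1 (shut) to 1 (fully open). In form: [[[x, y, z, wx, wy, wz, fingers], ...]]. A call has exactly 8 rows; each row shifts and turns the commanded pose from where the row before left it, along the tool's axes as they then stand; what a row does not reach is not made up. The controller multiplies each number of a shift by 20 mm and each number of a turn by 4 degrees. A row lasts 1/10 s, in which the tool goes at most 50 mm and 8.59 degrees, less where a joint would pass 70% of its speed; a pose out of reach is approached as far as the arm can. A call with a number of a shift or a turn outside -1 to 1 is refused whole. A call with a gripper value outside its range is refused whole. The fingers move at their own pace and stop on an object; FORCE is the grip in N (left out, the last holds). Time passes only in rows, so rows that do not move let the fingers close, or fill a call up. It gives the time, the measured TCP pose, the force, the opening and the grip force at its end, in the units of the state.
- r.get_state(): the state, without advancing time (a new reading comes with each control period).
- vision.capture(name): name is "scene" or "top" or "wrist"; returns a dict with "frame" (384x512x3 uint8, blue, green, red), "depth" (384x512 float32, m along the optical axis (not along the pixel's ray), 0 where there is no reading), "camera_matrix" (3x3 intrinsics, pixels), "extrinsics" (4x4, takes a point from world to camera coordinates); the wrist camera has in their place "hand_eye" (4x4, takes a point from camera to tool coordinates, whose origin is the TCP and whose axes are the flange's). Camera axes: x right, y up, looking along -z (the intrinsics and any distortion apply to the point x, -y, -z); pixel columns grow to the right and rows downward; lengths in m; the calibration is good to about 2 mm. A picture is of the moment at which its call begins: read the wrist's pose just before it.
- r.close_job(): hands the job in; it is judged then, once.
The state is a dict: "time_s": time; "joints": joint angles; "qd": joint speeds; "joint_torque": joint torques, N m; "tcp_pos": TCP position; "eef_rot": TCP orientation; "contact_force": force on the tool from outside, world axes, zero at the start; "moment": the same for the moment, N m; "gripper_width": finger opening in m; "gripper_force": force on a finger pad.
Only numpy, scipy, OpenCV 4.12 (cv2) and the standard library are available. Lean on these libraries where they do the work, as an engineer would, in place of code of your own. Each camera call takes 0.05 s, during which the arm holds its last target. There are 200 camera calls.

## Working session

There is one attempt and no reset: what is moved stays moved. The work goes in short steps, Python scripts to look and compute and a shell command to move; the robot and the scene stay as the last step left them, time stands still between calls to the robot, and variables do not carry over. Pictures are saved under pics/ and viewed, at most 14 in all, crops included, and the job is handed in when it is done.

```bash
ls; mkdir -p pics
cat > h.py <<'E'
import numpy as np, cv2
from plant import r, vision
from scipy.spatial.transform import Rotation as R
def cloud(c, T=None):
    d=c["depth"];K=np.array(c["camera_matrix"]);h,w=d.shape
    v,u=np.mgrid[:h,:w]
    x=(u-K[0,2])/K[0,0]*d; y=(v-K[1,2])/K[1,1]*d
    P=np.stack([x,-y,-d,np.ones_like(d)],-1)
    if T is None: T=np.linalg.inv(np.array(c["extrinsics"]))
    W=(P@T.T)[...,:3]; W[d==0]=np.nan
    return W
def cap(n):
    s=r.get_state(); c=vision.capture(n)
    T=None
    if n=="wrist":
        M=np.eye(4);M[:3,:3]=R.from_euler('xyz',s["eef_rot"],degrees=True).as_matrix();M[:3,3]=s["tcp_pos"]
        T=M@np.array(c["hand_eye"])
    return c, cloud(c,T)
E
python3 - <<'E'
from h import *
for n in ["top","scene"]:
    c,W=cap(n); cv2.imwrite(f"pics/{n}0.png",c["frame"]); np.savez(f"{n}0.npz",f=c["frame"],W=W)
    print([k for k in c], W[192,256], c["camera_matrix"])
print(r.get_state())
E
```

```text
pics
['frame', 'depth', 'camera_matrix', 'extrinsics'] [ 0.44129025  0.00491279 -0.00093167] [[447.89639811   0.         254.94903355]
 [  0.         447.89639811 180.61007615]
 [  0.           0.           1.        ]]
['frame', 'depth', 'camera_matrix', 'extrinsics'] [ 0.49198256 -0.0629068  -0.00254168] [[422.11699628   0.         264.34935819]
 [  0.         422.11699628 190.52091641]
 [  0.           0.           1.        ]]
{'time_s': 0.1, 'joints': array([ 8.65800038e+01,  2.05866025e+01,  6.38903726e-01, -1.86049219e-02,
       -7.01380160e+01, -1.65040814e+01]), 'qd': array([ 0.01876271, -0.21020823,  0.02487369,  0.04170951, -0.04300649,
        0.00796198]), 'joint_torque': array([-1.31712888e-03, -5.84164810e+01,  2.93750006e+01,  7.01553270e+00,
        1.01078750e-02, -5.72300632e-05]), 'tcp_pos': array([0.22993268, 0.63418128, 0.24772096]), 'eef_rot': array([ 1.79912848e+02, -7.58227015e-03, -1.99304061e+01]), 'contact_force': array([ 0.79734202, -0.32311875, -0.29928317]), 'moment': array([-0.03962483,  0.00358946,  0.02071816]), 'gripper_force': 0.0, 'gripper_width': 0.08752668918329044}
```

View pics/top0.png

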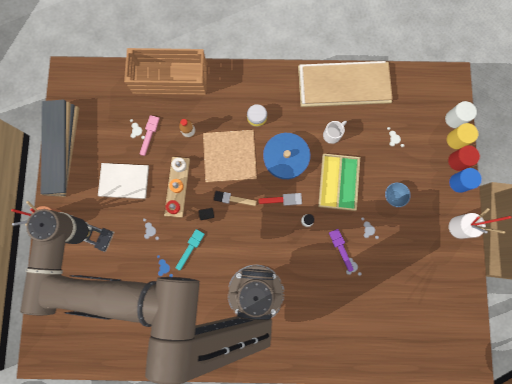

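View pics/scene0.png

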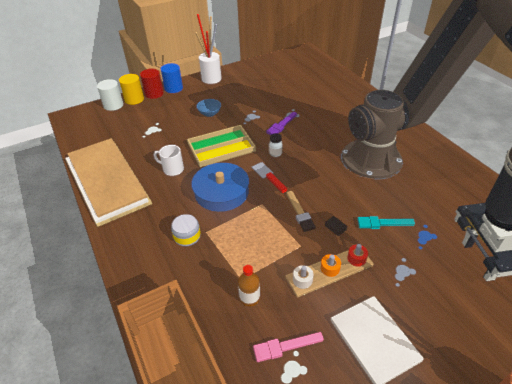

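Top view: tin and lid at (287,156), mat at (230,156), stand at (177,187) with white, orange and red rolls at (178,165), (177,186) and (172,207). The brush is at (237,199), the knife at (280,199) and the tray at (339,182). All three rolls are present.

```bash
cat > meas.py <<'E'
from h import *
def rect(P):
    (c,s,a)=cv2.minAreaRect((P[:,:2]*1000).astype(np.float32)); return np.round(c,1),np.round(s,1),round(a,1)
def run(f,W,tag):
    hsv=cv2.cvtColor(f,cv2.COLOR_BGR2HSV).astype(int);H,S,V=hsv[...,0],hsv[...,1],hsv[...,2]
    x,y,z=W[...,0],W[...,1],W[...,2]
    def reg(x0,x1,y0,y1): return (x>x0)&(x<x1)&(y>y0)&(y<y1)
    return H,S,V,x,y,z,reg
E
python3 - <<'E'
from meas import *
d=np.load("top0.npz");f,W=d["f"],d["W"]
H,S,V,x,y,z,reg=run(f,W,"")
for n,(u,v) in dict(knob=(287,154),lid=(300,165),mat=(230,156),w=(171,164),stand=(178,175),bris=(222,198),han=(243,201),blade=(293,199),red=(268,200),yel=(332,180),grn=(349,180),mug=(334,132),can=(257,115),bot=(186,126),ink=(308,220),eras=(207,214)).items(): print(n,np.round(W[v,u],3),f[v,u])
def box(u0,u1,v0,v1):
    m=np.zeros(z.shape,bool);m[v0:v1,u0:u1]=1;return m
def show(n,m): 
    P=W[m]; print(n,m.sum(),"mean",np.round(np.median(P,0),4),rect(P))
show("flange",box(255,320,125,185)&(z>.045)&(z<.065)&(H>95)&(H<125)&(S>120))
show("knob",box(270,300,140,170)&(z>.075))
show("stand",box(155,200,150,225)&(z>.008)&(z<.03))
for n,b in dict(w=(165,192,153,176),o=(165,190,176,197),r=(160,185,197,220)).items(): 
    show("roll"+n,box(*b)&(z>.04)&(z<.06)); show("post"+n,box(*b)&(z>.068))
show("yel",box(315,365,150,215)&(H>22)&(H<34)&(S>150)&(z<.015))
show("grn",box(315,365,150,215)&(H>45)&(H<85)&(S>100)&(z<.015))
show("tray",box(310,368,148,218)&(z>.018)&(z<.035))
show("mat",box(195,262,125,187)&(z>.001)&(z<.009)&(S>60)&(V>120))
show("knifeobj",box(259,305,190,208)&(z>.0015)&(((H<8)|(H>172))&(S>180)|((S<60)&(V>120))))
show("redhandle",box(250,290,190,210)&(((H<6)|(H>174))&(S>190)))
show("brushobj",box(210,259,188,210)&(z>.004))
show("bristle",box(210,235,188,210)&(z>.004)&(V<60))
E
```

```text
knob [ 0.596 -0.128  0.092] [156 199 226]
lid [ 0.556 -0.188  0.057] [185 125  75]
mat [0.603 0.126 0.01 ] [140 179 218]
w [0.552 0.383 0.054] [173 195 213]
stand [0.511 0.357 0.012] [136 174 202]
bris [0.409 0.156 0.018] [96 91 92]
han [0.396 0.062 0.023] [146 186 213]
blade [ 0.412 -0.161  0.   ] [167 161 160]
red [ 0.404 -0.049  0.015] [ 53  58 191]
yel [ 0.501 -0.337  0.004] [112 231 250]
grn [ 0.502 -0.413  0.004] [125 199  95]
mug [ 0.725 -0.349  0.005] [200 202 206]
can [0.782 0.006 0.062] [224 219 222]
bot [0.71  0.315 0.112] [ 58  98 141]
ink [ 0.31  -0.217  0.098] [42 39 39]
eras [0.336 0.22  0.02 ] [40 39 41]
flange 1477 mean [ 0.5988 -0.1254  0.0556] (array([ 603. , -128.4]), array([203.9, 200.8]), 0.9)
knob 41 mean [ 0.6016 -0.1237  0.0879] (array([ 602.6, -123.6]), array([28. , 26.9]), 0.8)
stand 771 mean [0.4514 0.3522 0.014 ] (array([458.7, 360. ]), array([339.5, 200.3]), 2.7)
rollw 114 mean [0.5518 0.3534 0.0502] (array([555. , 354.7]), array([58.1, 56.3]), 46.9)
postw 12 mean [0.5534 0.3537 0.0792] (array([553.8, 354.7]), array([11.4, 12.5]), 45.4)
rollo 118 mean [0
[... 342 characters left out ...]
 mean [ 0.5131 -0.3057  0.0059] (array([ 493.8, -305.9]), array([223.4,  54.1]), 9.1)
grn 662 mean [ 0.488  -0.4067  0.0054] (array([ 491. , -406.8]), array([ 66.3, 224.4]), 84.6)
tray 301 mean [ 0.4915 -0.3647  0.025 ] (array([ 492.8, -362.8]), array([166.8, 241.1]), 84.8)
mat 1760 mean [0.6087 0.1342 0.0045] (array([608.6, 136.8]), array([287. , 304.2]), 0.9)
knifeobj 227 mean [ 0.4071 -0.1204  0.0117] (array([ 410.9, -104.9]), array([ 50.5, 184. ]), 2.4)
redhandle 0 mean [nan nan nan] (array([0., 0.]), array([0., 0.]), 0.0)
brushobj 500 mean [0.4061 0.1153 0.012 ] (array([409.3, 102.7]), array([ 97.3, 215.7]), 1.5)
bristle 78 mean [0.4173 0.1741 0.0159] (array([397.2, 178.7]), array([37.3, 90.8]), 74.3)
  return _methods._mean(a, axis=axis, dtype=dtype,
  ret = um.true_divide(
```

```bash
cat > to.py <<'E'
import sys
from h import *
s=r.get_state();M=R.from_euler('xyz',s["eef_rot"],degrees=True)
t=np.array([float(a) for a in sys.argv[1:4]])
d=M.inv().apply(t-s["tcp_pos"])/0.02
print("now",np.round(s["tcp_pos"],4),np.round(s["eef_rot"],2),"t",round(s["time_s"],1),"shift units",np.round(d,2))
if len(sys.argv)>4:
    T=R.from_euler('xyz',[180,0,float(sys.argv[4])],degrees=True)
    print("rot units",np.round((M.inv()*T).as_rotvec(degrees=True)/4,2))
E
python3 -m pendant '[[[0,0,0,0,0,-1,1],[0,0,0,0,0,-1,1],[0,0,0,0,0,-1,1],[0,0,0,0,0,-1,1],[0,0,0,0,0,-1,1],[0.8,1,0,0,0,0,1],[0.8,1,0,0,0,0,1],[0.8,1,0,0,0,0,1]]]' &&
python3 -m pendant '[[[0.8,1,0,0,0,0,1],[0.8,1,0,0,0,0,1],[0.8,1,0,0,0,0,1],[0.8,1,0,0,0,0,1],[0.8,1,0,0,0,0,1],[0.8,1,0,0,0,0,1],[0.8,1,0,0,0,0,1],[0.8,1,0,0,0,0,1]]]'
python3 - <<'E'
from h import *
c,W=cap("wrist"); cv2.imwrite("pics/w1.png",c["frame"]); np.savez("w1.npz",f=c["frame"],W=W)
print(c["hand_eye"], W[::95,::127].round(3).tolist())
E
python3 to.py 0.459 0.362 0.25 0
```

```text
time_s: 0.9
tcp_pos: [0.2789, 0.5732, 0.2482]
eef_rot: [180.0, 0.0, 0.1]
contact_force: [0.2, 0.3, 0.7]
gripper_width: 0.0878
gripper_force: 0.0
time_s: 1.7
tcp_pos: [0.4071, 0.4128, 0.2486]
eef_rot: [180.0, 0.0, 0.0]
contact_force: [0.1, -0.0, 0.1]
gripper_width: 0.0877
gripper_force: 0.0
[[ 5.71867903e-04  9.64100127e-01  2.65538354e-01  7.17532657e-02]
 [ 9.99999771e-01 -6.47655953e-04  1.97852452e-04  1.91305208e-04]
 [ 3.62727070e-04  2.65538180e-01 -9.64100277e-01 -1.35485399e-01]
 [ 0.00000000e+00  0.00000000e+00  0.00000000e+00  1.00000000e+00]] [[[0.609, 0.713, -0.001], [0.609, 0.563, -0.0], [0.609, 0.414, -0.0], [0.609, 0.264, -0.0], [0.608, 0.118, 0.003]], [[0.503, 0.737, 0.0], [0.502, 0.568, 0.018], [0.503, 0.414, 0.0], [0.503, 0.252, -0.0], [0.503, 0.094, 0.005]], [[0.377, 0.768, -0.001], [0.377, 0.59, 0.0], [0.377, 0.414, -0.002], [0.378, 0.237, -0.001], [0.378, 0.059, -0.001]], [[0.434, 0.482, 0.316], [0.418, 0.46, 0.291], [0.227, 0.414, 0.0], [0.418, 0.366, 0.291], [0.434, 0.344, 0.316]], [[0.432, 0.46, 0.342], [0.432, 0.436, 0.342], [0.433, 0.413, 0.343], [0.385, 0.366, 0.301], [0.413, 0.347, 0.326]]]
now [0.4085 0.4105 0.2487] [ 1.7995e+02  0.0000e+00 -5.0000e-02] t 1.8 shift units [ 2.53  2.42 -0.06]
rot units [ 0.01  0.   -0.01]
```

View pics/w1.png

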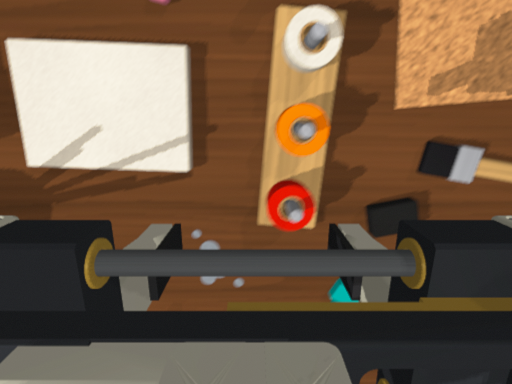

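The wrist view shows the stand with white at (314,38), orange at (302,129) and red at (291,206); the mat is at upper right and the bristles are at (437,158).

```bash
python3 - <<'E'
from meas import *
c,W=cap("wrist");c,W=cap("wrist"); f=c["frame"]; np.savez("w1.npz",f=f,W=W)
H,S,V,x,y,z,reg=run(f,W,"")
for n,(cx,cy) in dict(w=(.554,.354),o=(.459,.362),r=(.364,.370)).items():
    g=reg(cx-.045,cx+.045,cy-.045,cy+.045); P=W[g&(z>.046)&(z<.054)]
    (q,rad)=cv2.minEnclosingCircle((P[:,:2]*1000).astype(np.float32)); print(n,len(P),np.round(P.mean(0),4),np.round(q,1),rad, rect(P), "post",W[g&(z>.074)].mean(0).round(4))
m=reg(.3,.62,.28,.44)&(z>.011)&(z<.018); print("stand",rect(W[m]))
E
python3 to.py 0.602 -0.02 0.25
```

```text
w 2198 [0.5556 0.3535 0.0493] [555.6 353.2] 30.002145767211914 (array([555.6, 353.1]), array([58.7, 58.7]), 43.1) post [0.5546 0.3537 0.0788]
o 1746 [0.4607 0.3603 0.0493] [459.7 359.7] 29.988649368286133 (array([459.8, 360.2]), array([58.3, 58.8]), 64.0) post [0.4346 0.3733 0.3182]
r 1374 [0.3671 0.371  0.0493] [365.1 370.3] 29.976974487304688 (array([365.6, 370.6]), array([58.4, 58.7]), 29.8) post [0.3995 0.3571 0.2905]
stand (array([460.8, 360.8]), array([ 79.9, 269.4]), 85.4)
now [0.4073 0.4128 0.2487] [ 1.8e+02  0.0e+00 -1.0e-01] t 1.9 shift units [ 9.77 21.62 -0.07]
```

```bash
for i in 1 2 3; do :; done
python3 -m pendant '[[[0.1,0.9,-0.1,0,0,0,1],[0.1,0.9,-0.1,0,0,0,1],[0.1,0.9,-0.1,0,0,0,1],[0.1,0.9,-0.1,0,0,0,1],[0.1,0.9,-0.1,0,0,0,1],[0.1,0.9,-0.1,0,0,0,1],[0.1,0.9,-0.1,0,0,0,1],[0.1,0.9,-0.1,0,0,0,1]]]' >/dev/null &&
python3 -m pendant '[[[0.1,0.9,-0.1,0,0,0,1],[0.1,0.9,-0.1,0,0,0,1],[0.1,0.9,-0.1,0,0,0,1],[0.1,0.9,-0.1,0,0,0,1],[0.1,0.9,-0.1,0,0,0,1],[0.1,0.9,-0.1,0,0,0,1],[0.1,0.9,-0.1,0,0,0,1],[0.1,0.9,-0.1,0,0,0,1]]]' >/dev/null &&
python3 -m pendant '[[[0.1,1,-0.1,0,0,0,1],[0.1,1,-0.1,0,0,0,1],[0.1,1,-0.1,0,0,0,1],[0.1,0.9,-0.1,0,0,0,1],[0.1,0.9,-0.1,0,0,0,1],[0.1,0.5,0,0,0,0,1],[0,0,0,0,0,0,1],[0,0,0,0,0,0,1]]]'
cat > lm.py <<'E'
from meas import *
c,W=cap("wrist");c,W=cap("wrist"); f=c["frame"]; np.savez("w2.npz",f=f,W=W); cv2.imwrite("pics/w2.png",f)
H,S,V,x,y,z,reg=run(f,W,"")
P=W[reg(.45,.75,-.25,0)&(z>.050)&(z<.058)&(S>100)]
def circ(n,P):
    A=np.c_[2*P[:,:2],np.ones(len(P))];(q,rad)=cv2.minEnclosingCircle((P[:,:2]*1000).astype(np.float32))
    print(n,len(P),np.round(P.mean(0),4),np.round(q,1),round(rad,1))
circ("flange",P)
P=W[reg(.54,.66,-.2,-.06)&(z>.085)&(z<.095)]; circ("knob",P)
P=W[reg(.44,.75,.0,.27)&(z>.0025)&(z<.006)&(S>60)]; print("mat",rect(P),len(P),P.min(0).round(3),P.max(0).round(3))
E
python3 lm.py
```

```text
time_s: 4.25
tcp_pos: [0.4508, 0.0207, 0.2904]
eef_rot: [-180.0, 0.0, 0.0]
contact_force: [-0.1, -0.2, 1.0]
gripper_width: 0.0873
gripper_force: 0.0
flange 18550 [ 0.5851 -0.1262  0.0544] [ 602.5 -127.3] 104.1
knob 683 [ 0.6026 -0.126   0.0891] [ 602.8 -126.9] 14.9
mat (array([552.9, 129.1]), array([225.1, 247.3]), 0.1) 20082 [0.44  0.005 0.003] [0.666 0.253 0.006]
```

View pics/w2.png

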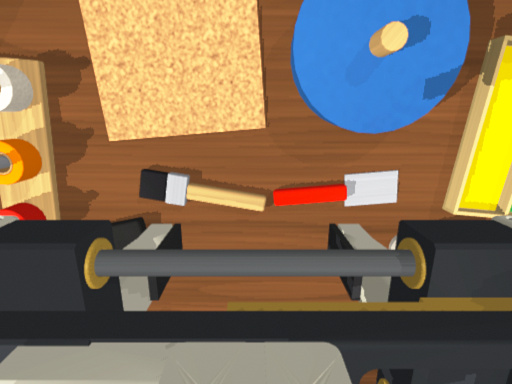

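The wrist view shows the knob at (393,38), the mat's near corners at (109,139) and (266,127), the brush running from (145,185) to (265,201), and the knife from (275,197) to (397,187).

```bash
python3 - <<'E'
from meas import *
d=np.load("w2.npz");f,W=d["f"],d["W"]
H,S,V,x,y,z,reg=run(f,W,"")
a,b=W[137,110],W[125,264]; print(a,b,np.linalg.norm(a-b))
u=(a-b)[:2];u/=np.linalg.norm(u); n=np.array([u[1],-u[0]]);n*=np.sign(n[0]); print("matc",(a[:2]+b[:2])/2+n*.115, np.degrees(np.arctan2(u[1],u[0])))
P=W[reg(.35,.48,0.0,.22)&(z>.006)&(z<.03)&(np.arange(384)[:,None]<212)&(np.arange(384)[:,None]>160)];print("brush",rect(P))
m=reg(.35,.48,-.22,.0)&(z>.0015)&(z<.03)&(np.arange(384)[:,None]<212)&(np.arange(384)[:,None]>165)
print("knife",rect(W[m])); print("handle",rect(W[m&(z>.008)]))
E
python3 to.py 0.6027 -0.127 0.14 0
```

```text
[0.4905857  0.23170409 0.00326406] [0.50804137 0.00758107 0.00541181] 0.2248120127915615
matc [0.61396632 0.12857223] 94.45345266622562
brush (array([407.3,  99. ]), array([189.4,  46.3]), 80.4)
knife (array([415. , -99.9]), array([ 66.4, 196.7]), 0.1)
handle (array([405.4, -61.4]), array([ 24.8, 109. ]), 4.8)
now [0.4508 0.0212 0.2904] [1.8e+02 1.0e-02 9.0e-02] t 4.3 shift units [7.58 7.42 7.52]
rot units [0.   0.   0.02]
```

```bash
python3 -m pendant '[[[0.95,0.93,0.94,0,0,0,1],[0.95,0.93,0.94,0,0,0,1],[0.95,0.93,0.94,0,0,0,1],[0.95,0.93,0.94,0,0,0,1],[0.95,0.93,0.94,0,0,0,0.4],[0.95,0.93,0.94,0,0,0,0.4],[0.95,0.93,0.94,0,0,0,0.4],[0.95,0.93,0.94,0,0,0,0.4]]]' >/dev/null &&
python3 -m pendant '[[[0,0,0.5,0,0,0,0.4],[0,0,0.5,0,0,0,0.4],[0,0,0.5,0,0,0,0.4],[0,0,0.5,0,0,0,0.4],[0,0,0.5,0,0,0,0.4],[0,0,0.5,0,0,0,0.4],[0,0,0,0,0,0,0.4],[0,0,0,0,0,0,0.4]]]'
python3 to.py 0.6027 -0.127 0.08 0
```

```text
time_s: 5.95
tcp_pos: [0.603, -0.1277, 0.0801]
eef_rot: [180.0, 0.0, 0.1]
contact_force: [0.1, 0.3, 0.1]
gripper_width: 0.061
gripper_force: 0.0
now [ 0.603  -0.1277  0.0801] [1.7999e+02 1.0000e-02 9.0000e-02] t 6.0 shift units [-0.02 -0.04  0.01]
rot units [0.   0.   0.02]
```

```bash
python3 -m pendant '[[[0,0,0,0,0,0,-0.6],[0,0,0,0,0,0,-0.6],[0,0,0,0,0,0,-0.6],[0,0,0,0,0,0,-0.6],[0,0,0,0,0,0,-0.6],[0,0,-0.3,0,0,0,-0.6],[0,0,-0.4,0,0,0,-0.6],[0,0,-0.4,0,0,0,-0.6]]]' 45 &&
python3 -m pendant '[[[0,0,-0.5,0,0,0,-0.6],[0,0,-0.5,0,0,0,-0.6],[0,-0.2,-0.5,0,0,0,-0.6],[0,-0.5,0,0,0,0,-0.6],[0,-0.7,0,0,0,0,-0.6],[0,-0.8,0,0,0,0,-0.6],[0,-0.8,0,0,0,0,-0.6],[0,-0.8,0,0,0,0,-0.6]]]' &&
python3 -m pendant '[[[0.05,-0.9,0,0,0,0,-0.6],[0.05,-0.9,0,0,0,0,-0.6],[0.05,-0.9,0,0,0,0,-0.6],[0.05,-0.9,0,0,0,0,-0.6],[0.05,-0.9,0,0,0,0,-0.6],[0.05,-0.9,0,0,0,0,-0.6],[0.05,-0.9,0,0,0,0,-0.6],[0.1,-0.9,0,0,0,0,-0.6]]]'
python3 - <<'E'
from meas import *
c,W=cap("scene"); cv2.imwrite("pics/s1.png",c["frame"][100:330,130:440])
c,W=cap("wrist"); f=c["frame"]; H,S,V,x,y,z,reg=run(f,W,"")
P=W[reg(.4,.75,0,.3)&(z<.2)&(H>95)&(H<125)&(S>120)]; print(len(P),P.mean(0),P.std(0))
E
python3 to.py 0.6115 0.129 0.045 0
```

```text
time_s: 6.75
tcp_pos: [0.6029, -0.1278, 0.1027]
eef_rot: [-180.0, 0.0, 0.1]
contact_force: [0.1, 0.4, -3.3]
gripper_width: 0.0294
gripper_force: 45.0
time_s: 7.55
tcp_pos: [0.6027, -0.0499, 0.1317]
eef_rot: [180.0, 0.0, 0.1]
contact_force: [-0.1, -0.8, -4.1]
gripper_width: 0.0293
gripper_force: 45.0
time_s: 8.35
tcp_pos: [0.6118, 0.0937, 0.1322]
eef_rot: [-180.0, 0.0, 0.1]
contact_force: [-0.5, -0.5, -3.1]
gripper_width: 0.029
gripper_force: 45.0
46856 [0.66289577 0.09685793 0.10664974] [0.02832046 0.04822502 0.00521793]
now [0.6123 0.0949 0.1322] [-1.7998e+02 -4.0000e-02  1.8000e-01] t 8.4 shift units [-0.04 -1.7   4.36]
rot units [-0.   -0.01  0.04]
```

View pics/s1.png

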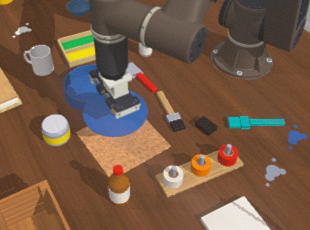

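The lid is held level over the mat. I'll lower it now.

```bash
python3 -m pendant '[[[0,-0.6,0.2,0,0,0,-0.6],[0,-0.6,0.4,0,0,0,-0.6],[0,-0.5,0.5,0,0,0,-0.6],[0,0,0.6,0,0,0,-0.6],[0,0,0.6,0,0,0,-0.6],[0,0,0.6,0,0,0,-0.6],[0,0,0.5,0,0,0,-0.6],[0,0,0.4,0,0,0,-0.6]]]' >/dev/null&&
python3 -m pendant '[[[0,0,0.25,0,0,0,-0.6],[0,0,0.2,0,0,0,-0.6],[0,0,0.15,0,0,0,-0.6],[0,0,0.1,0,0,0,-0.6],[0,0,0.1,0,0,0,-0.6],[0,0,0.05,0,0,0,-0.6],[0,0,0,0,0,0,-0.6],[0,0,0,0,0,0,-0.6]]]'
python3 to.py 0.6115 0.129 0.042 0
```

```text
time_s: 10.05
tcp_pos: [0.612, 0.1263, 0.0421]
eef_rot: [-180.0, -0.1, 0.1]
contact_force: [-8.2, -1.5, 16.9]
gripper_width: 0.0293
gripper_force: 45.0
now [0.612  0.1263 0.0421] [-1.7999e+02 -1.0000e-01  1.2000e-01] t 10.1 shift units [-0.03 -0.14  0.  ]
rot units [-0.   -0.02  0.03]
```

```bash
python3 -m pendant '[[[0,0,0,0,0,0,0.4],[0,0,0,0,0,0,0.4],[0,0,0,0,0,0,0.4],[0,0,0,0,0,0,0.4],[0,0,-0.8,0,0,0,1],[0,0,-1,0,0,0,1],[0,0,-1,0,0,0,1],[0,0,-1,0,0,0,1]]]' &&
python3 -m pendant '[[[-0.2,-0.9,-0.7,0,0,0,1],[-0.2,-0.9,0,0,0,0,1],[-0.2,-0.9,0,0,0,0,1],[-0.2,-0.9,0,0,0,0,1],[-0.2,-0.9,0,0,0,0,1],[-0.2,-0.9,0,0,0,0,1],[-0.2,-0.9,0,0,0,0,1],[-0.2,-0.9,0,0,0,0,1]]]' &&
python3 -m pendant '[[[-0.3,-1,0,0,0,0,1],[-0.3,-1,0,0,0,0,1],[-0.3,-1,0,0,0,0,1],[-0.3,-1,0,0,0,0,1],[0,-0.2,0,0,0,0,1],[0,0,0,0,0,0,1],[0,0,0,0,0,0,1],[0,0,0,0,0,0,1]]]'
python3 to.py 0.5556 0.3533 0.044 0
python3 - <<'E'
from meas import *
c,W=cap("top"); f=c["frame"]; H,S,V,x,y,z,reg=run(f,W,"")
P=W[reg(.45,.75,0,.28)&(z<.022)&(z>.008)&(H>95)&(H<125)&(S>120)]; print(len(P),P.mean(0),P.std(0),rect(P))
E
```

```text
time_s: 10.85
tcp_pos: [0.6116, 0.1262, 0.1156]
eef_rot: [180.0, 0.0, 0.1]
contact_force: [0.4, 0.5, -0.5]
gripper_width: 0.0855
gripper_force: 0.0
time_s: 11.65
tcp_pos: [0.579, 0.2718, 0.1289]
eef_rot: [180.0, 0.0, 0.1]
contact_force: [-0.4, -0.2, 0.6]
gripper_width: 0.0875
gripper_force: 0.0
time_s: 12.45
tcp_pos: [0.5555, 0.3535, 0.1291]
eef_rot: [180.0, 0.0, 0.0]
contact_force: [-0.6, -0.4, -0.7]
gripper_width: 0.0877
gripper_force: 0.0
now [0.5555 0.3535 0.1291] [1.7998e+02 1.0000e-02 3.0000e-02] t 12.4 shift units [0.   0.01 4.26]
rot units [0.   0.   0.01]
1101 [0.61065222 0.12561723 0.01622636] [0.05121358 0.05137772 0.00345318] (array([610.1, 128. ]), array([200.4, 195.4]), 1.0)
```

```bash
python3 -m pendant '[[[0,0,0.7,0,0,0,1],[0,0,0.8,0,0,0,1],[0,0,0.8,0,0,0,1],[0,0,0.8,0,0,0,1],[0,0,0.7,0,0,0,1],[0,0,0.45,0,0,0,1],[0,0,0,0,0,0,1],[0,0,0,0,0,0,0]]]' 25 &&
python3 -m pendant '[[[0,0,0,0,0,0,0],[0,0,0,0,0,0,0],[0,0,0,0,0,0,0],[0,0,0,0,0,0,0],[0,0,-0.3,0,0,0,0],[0,0,-0.7,0,0,0,0],[0,0,-0.8,0,0,0,0],[0,0,-0.8,0,0,0,0]]]' &&
python3 -m pendant '[[[0,0,-0.8,0,0,0,0],[0,0,-0.8,0,0,0,0],[0,0,-0.3,0,0,0,0],[0.2,0.6,0,0,0,0,0],[0.2,0.9,0,0,0,0,0],[0.2,0.9,0,0,0,0,0],[0.2,0.9,0,0,0,0,0],[0.2,0.9,0,0,0,0,0]]]'
python3 to.py 0.6597 -0.132 0.035 0
```

```text
time_s: 13.3
tcp_pos: [0.5557, 0.3542, 0.0443]
eef_rot: [180.0, -0.0, 0.1]
contact_force: [0.2, 0.4, 1.1]
gripper_width: 0.0838
gripper_force: 0.0
time_s: 14.1
tcp_pos: [0.5555, 0.3543, 0.0977]
eef_rot: [-180.0, -0.0, 0.1]
contact_force: [-0.2, -0.0, -0.8]
gripper_width: 0.0587
gripper_force: 25.0
time_s: 14.9
tcp_pos: [0.5757, 0.2679, 0.1337]
eef_rot: [180.0, 0.0, 0.0]
contact_force: [0.2, 0.5, -0.7]
gripper_width: 0.0584
gripper_force: 25.0
now [0.5757 0.2679 0.1337] [1.7996e+02 4.0000e-02 3.0000e-02] t 14.9 shift units [ 4.19 19.99  4.95]
rot units [0.01 0.01 0.01]
```

```bash
python3 -m pendant '[[[0.25,1,0,0,0,0,0],[0.25,1,0,0,0,0,0],[0.25,1,0,0,0,0,0],[0.25,1,0,0,0,0,0],[0.25,1,0,0,0,0,0],[0.25,1,0,0,0,0,0],[0.25,1,0,0,0,0,0],[0.25,1,0,0,0,0,0]]]' 40 >/dev/null&&
python3 -m pendant '[[[0.25,1,0,0,0,0,0],[0.25,1,0,0,0,0,0],[0.25,1,0,0,0,0,0],[0.25,1,0,0,0,0,0],[0.25,1,0,0,0,0,0],[0.25,1,0,0,0,0,0],[0.2,0.9,0,0,0,0,0],[0.2,0.8,0,0,0,0,0]]]' >/dev/null&&
python3 -m pendant '[[[0.1,0.8,0,0,0,0,0],[0.1,0.7,0,0,0,0,0],[0.1,0.6,0.3,0,0,0,0],[0,0.4,0.6,0,0,0,0],[0,0.2,0.8,0,0,0,0],[0,0,0.7,0,0,0,0],[0,0,0,0,0,0,0],[0,0,0,0,0,0,0]]]'
python3 to.py 0.6597 -0.132 0.035 0
```

```text
time_s: 17.3
tcp_pos: [0.6598, -0.0974, 0.0856]
eef_rot: [180.0, 0.1, 0.1]
contact_force: [0.5, 0.3, 0.0]
gripper_width: 0.0582
gripper_force: 40.0
now [ 0.6598 -0.0974  0.0856] [1.7998e+02 7.0000e-02 1.1000e-01] t 17.3 shift units [-0.01  1.73  2.53]
rot units [0.   0.02 0.03]
```

```bash
python3 -m pendant '[[[0,0.6,0,0,0,0,0],[0,0.6,0,0,0,0,0],[0,0.5,0.2,0,0,0,0],[0,0,0.4,0,0,0,0],[0,0,0.5,0,0,0,0],[0,0,0.5,0,0,0,0],[0,0,0.4,0,0,0,0],[0,0,0.3,0,0,0,0]]]' >/dev/null &&
python3 -m pendant '[[[0,0,0.2,0,0,0,0],[0,0,0.05,0,0,0,0],[0,0,0,0,0,0,0],[0,0,0,0,0,0,0.48],[0,0,0,0,0,0,0.48],[0,0,0,0,0,0,0.48],[0,0,-0.2,0,0,0,0.48],[0,0,-0.3,0,0,0,0.48]]]'
python3 to.py 0.6597 -0.132 0.12 0; python3 to.py 0.460 0.360 0.13 0
```

```text
time_s: 18.9
tcp_pos: [0.6599, -0.1317, 0.0453]
eef_rot: [180.0, 0.0, 0.1]
contact_force: [-0.0, -0.4, 0.6]
gripper_width: 0.0645
gripper_force: 0.0
now [ 0.6599 -0.1317  0.0453] [1.8e+02 3.0e-02 7.0e-02] t 18.9 shift units [-0.01  0.01 -3.73]
rot units [0.   0.01 0.02]
now [ 0.6599 -0.1317  0.0453] [1.8e+02 3.0e-02 7.0e-02] t 18.9 shift units [ -9.97 -24.6   -4.23]
rot units [0.   0.01 0.02]
```

```bash
python3 -m pendant '[[[0,0,-0.8,0,0,0,0.5],[0,0,-0.9,0,0,0,0.5],[0,0,-0.9,0,0,0,1],[0,0,-0.9,0,0,0,1],[0,0,-0.7,0,0,0,1],[-0.4,-0.9,0,0,0,0,1],[-0.4,-0.9,0,0,0,0,1],[-0.4,-0.9,0,0,0,0,1]]]' >/dev/null &&
python3 -m pendant '[[[-0.4,-1,0,0,0,0,1],[-0.4,-1,0,0,0,0,1],[-0.4,-1,0,0,0,0,1],[-0.4,-1,0,0,0,0,1],[-0.4,-1,0,0,0,0,1],[-0.4,-1,0,0,0,0,1],[-0.4,-1,0,0,0,0,1],[-0.4,-1,0,0,0,0,1]]]' >/dev/null &&
python3 -m pendant '[[[-0.4,-1,0,0,0,0,1],[-0.4,-1,0,0,0,0,1],[-0.4,-1,0,0,0,0,1],[-0.4,-1,0,0,0,0,1],[-0.4,-1,0,0,0,0,1],[-0.4,-1,0,0,0,0,1],[-0.4,-1,0,0,0,0,1],[-0.4,-1,0,0,0,0,1]]]' >/dev/null &&
python3 -m pendant '[[[-0.4,-1,0,0,0,0,1],[-0.4,-1,0,0,0,0,1],[-0.4,-1,0,0,0,0,1],[-0.4,-1,0,0,0,0,1],[-0.4,-1,0,0,0,0,1],[0,-0.9,0,0,0,0,1],[0,0,0,0,0,0,1],[0,0,0,0,0,0,1]]]'
python3 to.py 0.460 0.3605 0.044 0
```

```text
time_s: 22.1
tcp_pos: [0.4672, 0.3602, 0.1288]
eef_rot: [180.0, 0.0, 0.1]
contact_force: [0.1, -0.1, 0.1]
gripper_width: 0.0876
gripper_force: 0.0
now [0.4672 0.3602 0.1288] [1.7997e+02 3.0000e-02 1.1000e-01] t 22.1 shift units [-0.36 -0.02  4.24]
rot units [0.01 0.01 0.03]
```

```bash
python3 -m pendant '[[[-0.36,0,0.5,0,0,0,1],[0,0,0.8,0,0,0,1],[0,0,0.8,0,0,0,1],[0,0,0.8,0,0,0,1],[0,0,0.8,0,0,0,1],[0,0,0.55,0,0,0,1],[0,0,0,0,0,0,1],[0,0,0,0,0,0,0]]]' 40 &&
python3 -m pendant '[[[0,0,0,0,0,0,0],[0,0,0,0,0,0,0],[0,0,0,0,0,0,0],[0,0,0,0,0,0,0],[0,0,-0.3,0,0,0,0],[0,0,-0.7,0,0,0,0],[0,0,-0.8,0,0,0,0],[0,0,-0.8,0,0,0,0]]]' &&
python3 -m pendant '[[[0,0,-0.8,0,0,0,0],[0,0,-0.8,0,0,0,0],[0,0,-0.4,0,0,0,0],[0,0.6,0,0,0,0,0],[0.2,0.9,0,0,0,0,0],[0.2,0.9,0,0,0,0,0],[0.2,0.9,0,0,0,0,0],[0.2,0.9,0,0,0,0,0]]]'
python3 to.py 0.5457 -0.132 0.035 0
```

```text
time_s: 22.9
tcp_pos: [0.4603, 0.3598, 0.0442]
eef_rot: [180.0, 0.0, 0.1]
contact_force: [0.6, 0.6, -0.3]
gripper_width: 0.0838
gripper_force: 0.0
time_s: 23.7
tcp_pos: [0.4601, 0.3599, 0.0969]
eef_rot: [180.0, 0.0, 0.1]
contact_force: [0.7, 0.2, -0.7]
gripper_width: 0.0595
gripper_force: 40.0
time_s: 24.5
tcp_pos: [0.4765, 0.2738, 0.1358]
eef_rot: [180.0, 0.0, 0.0]
contact_force: [-0.6, -0.2, -0.7]
gripper_width: 0.0599
gripper_force: 40.0
now [0.4765 0.2738 0.1358] [1.7996e+02 3.0000e-02 3.0000e-02] t 24.5 shift units [ 3.45 20.29  5.05]
rot units [0.01 0.01 0.01]
```

```bash
python3 -m pendant '[[[0.2,1,0,0,0,0,0],[0.2,1,0,0,0,0,0],[0.2,1,0,0,0,0,0],[0.2,1,0,0,0,0,0],[0.2,1,0,0,0,0,0],[0.2,1,0,0,0,0,0],[0.2,1,0,0,0,0,0],[0.2,1,0,0,0,0,0]]]' >/dev/null&&
python3 -m pendant '[[[0.2,1,0,0,0,0,0],[0.2,1,0,0,0,0,0],[0.2,1,0,0,0,0,0],[0.2,1,0,0,0,0,0],[0.2,1,0,0,0,0,0],[0.2,1,0,0,0,0,0],[0.2,1,0,0,0,0,0],[0.2,1,0,0,0,0,0]]]' >/dev/null&&
python3 -m pendant '[[[0.15,0.9,0,0,0,0,0],[0.1,0.9,0,0,0,0,0],[0,0.9,0,0,0,0,0],[0,0.8,0.2,0,0,0,0],[0,0.6,0.4,0,0,0,0],[0,0.1,0.7,0,0,0,0],[0,0,0.7,0,0,0,0],[0,0,0.5,0,0,0,0]]]'
python3 to.py 0.5457 -0.132 0.035 0
```

```text
time_s: 26.9
tcp_pos: [0.5448, -0.1287, 0.0847]
eef_rot: [-180.0, 0.1, 0.0]
contact_force: [-0.4, 0.6, -0.0]
gripper_width: 0.0596
gripper_force: 40.0
now [ 0.5448 -0.1287  0.0847] [-1.8e+02  9.0e-02  1.0e-02] t 26.9 shift units [0.05 0.16 2.49]
rot units [-0.    0.02  0.  ]
```

```bash
python3 -m pendant '[[[0.05,0.16,0.2,0,0,0,0],[0,0,0.4,0,0,0,0],[0,0,0.5,0,0,0,0],[0,0,0.5,0,0,0,0],[0,0,0.4,0,0,0,0],[0,0,0.3,0,0,0,0],[0,0,0.2,0,0,0,0],[0,0,0,0,0,0,0]]]' &&
python3 -m pendant '[[[0,0,0,0,0,0,0.48],[0,0,0,0,0,0,0.48],[0,0,0,0,0,0,0.48],[0,0,-0.4,0,0,0,0.48],[0,0,-0.9,0,0,0,0.5],[0,0,-0.9,0,0,0,0.5],[0,0,-1,0,0,0,1],[0,0,-1,0,0,0,1]]]' &&
python3 -m pendant '[[[-0.35,-1,-0.3,0,0,0,1],[-0.35,-1,-0.3,0,0,0,1],[-0.35,-1,0,0,0,0,1],[-0.35,-1,0,0,0,0,1],[-0.35,-1,0,0,0,0,1],[-0.35,-1,0,0,0,0,1],[-0.35,-1,0,0,0,0,1],[-0.35,-1,0,0,0,0,1]]]' >/dev/null &&
python3 -m pendant '[[[-0.35,-1,0,0,0,0,1],[-0.35,-1,0,0,0,0,1],[-0.35,-1,0,0,0,0,1],[-0.35,-1,0,0,0,0,1],[-0.35,-1,0,0,0,0,1],[-0.35,-1,0,0,0,0,1],[-0.35,-1,0,0,0,0,1],[-0.35,-1,0,0,0,0,1]]]' >/dev/null &&
python3 -m pendant '[[[-0.4,-1,0,0,0,0,1],[-0.4,-1,0,0,0,0,1],[-0.4,-1,0,0,0,0,1],[-0.4,-1,0,0,0,0,1],[-0.4,-1,0,0,0,0,1],[-0.4,-1,0,0,0,0,1],[-0.4,-1,0,0,0,0,1],[-0.4,-1,0,0,0,0,1]]]'
python3 to.py 0.3655 0.3705 0.044 0
python3 - <<'E'
from meas import *
c,W=cap("top");cv2.imwrite("pics/t2.png",c["frame"][60:260,100:400])
E
```

```text
time_s: 27.7
tcp_pos: [0.5465, -0.131, 0.0356]
eef_rot: [180.0, 0.1, 0.1]
contact_force: [0.2, -0.3, -0.9]
gripper_width: 0.0599
gripper_force: 40.0
time_s: 28.5
tcp_pos: [0.5469, -0.1311, 0.1217]
eef_rot: [180.0, -0.0, 0.1]
contact_force: [0.4, 0.6, 0.4]
gripper_width: 0.0763
gripper_force: 0.0
time_s: 30.9
tcp_pos: [0.3699, 0.3497, 0.1331]
eef_rot: [-179.9, -0.0, 0.1]
contact_force: [0.5, 1.9, 0.5]
gripper_width: 0.0874
gripper_force: 0.0
now [0.3699 0.3497 0.1331] [-1.7995e+02 -3.0000e-02  8.0000e-02] t 30.9 shift units [-0.22 -1.04  4.45]
rot units [-0.01 -0.01  0.02]
```

View pics/t2.png

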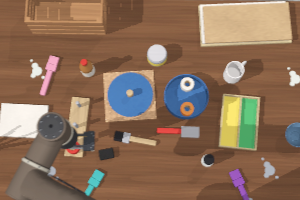

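Top view: the lid is on the mat, and the white and orange rolls lie in the tin at crop (187,85) and (187,107).

```bash
python3 -m pendant '[[[-0.22,-0.6,0,0,0,0,1],[0,-0.44,0.5,0,0,0,1],[0,0,0.8,0,0,0,1],[0,0,0.8,0,0,0,1],[0,0,0.8,0,0,0,1],[0,0,0.8,0,0,0,1],[0,0,0.6,0,0,0,1],[0,0,0.15,0,0,0,1]]]' &&
python3 -m pendant '[[[0,0,0,0,0,0,1],[0,0,0,0,0,0,0],[0,0,0,0,0,0,0],[0,0,0,0,0,0,0],[0,0,0,0,0,0,0],[0,0,0,0,0,0,0],[0,0,-0.3,0,0,0,0],[0,0,-0.7,0,0,0,0]]]' &&
python3 -m pendant '[[[0,0,-0.8,0,0,0,0],[0,0,-0.8,0,0,0,0],[0,0,-0.8,0,0,0,0],[0,0,-0.8,0,0,0,0],[0,0,-0.4,0,0,0,0],[0.4,0.6,0,0,0,0,0],[0.5,0.9,0,0,0,0,0],[0.5,0.9,0,0,0,0,0]]]'
python3 to.py 0.6027 -0.100 0.035 0
```

```text
time_s: 31.75
tcp_pos: [0.3655, 0.3686, 0.0415]
eef_rot: [179.9, 0.1, 0.0]
contact_force: [0.5, -0.5, 0.0]
gripper_width: 0.0875
gripper_force: 0.0
time_s: 32.55
tcp_pos: [0.3653, 0.3687, 0.0626]
eef_rot: [179.9, 0.1, 0.1]
contact_force: [0.3, 0.8, -0.1]
gripper_width: 0.0601
gripper_force: 40.0
time_s: 33.35
tcp_pos: [0.3939, 0.3202, 0.1345]
eef_rot: [179.9, 0.1, 0.1]
contact_force: [0.7, -0.2, -0.5]
gripper_width: 0.06
gripper_force: 40.0
now [0.3939 0.3202 0.1345] [1.7994e+02 5.0000e-02 1.0000e-01] t 33.4 shift units [10.41 21.02  4.98]
rot units [0.01 0.01 0.02]
```

```bash
python3 -m pendant '[[[0.5,1,0,0,0,0,0],[0.5,1,0,0,0,0,0],[0.5,1,0,0,0,0,0],[0.5,1,0,0,0,0,0],[0.5,1,0,0,0,0,0],[0.5,1,0,0,0,0,0],[0.5,1,0,0,0,0,0],[0.5,1,0,0,0,0,0]]]' >/dev/null&&
python3 -m pendant '[[[0.5,1,0,0,0,0,0],[0.5,1,0,0,0,0,0],[0.5,1,0,0,0,0,0],[0.5,1,0,0,0,0,0],[0.5,1,0,0,0,0,0],[0.5,1,0,0,0,0,0],[0.5,1,0,0,0,0,0],[0.5,1,0,0,0,0,0]]]' >/dev/null&&
python3 -m pendant '[[[0.5,1,0,0,0,0,0],[0.5,1,0,0,0,0,0],[0.5,0.9,0,0,0,0,0],[0.5,0.9,0,0,0,0,0],[0.4,0.9,0,0,0,0,0],[0,0.3,0.5,0,0,0,0],[0,0,0.7,0,0,0,0],[0,0,0.7,0,0,0,0]]]'
python3 to.py 0.6027 -0.100 0.0335 0
```

```text
time_s: 35.75
tcp_pos: [0.6013, -0.0982, 0.0953]
eef_rot: [-180.0, 0.1, 0.0]
contact_force: [-1.2, 0.2, -0.5]
gripper_width: 0.0597
gripper_force: 40.0
now [ 0.6013 -0.0982  0.0953] [-1.7999e+02  9.0000e-02  3.0000e-02] t 35.8 shift units [0.08 0.09 3.09]
rot units [-0.    0.02  0.01]
```

```bash
python3 -m pendant '[[[0.08,0.09,0.4,0,0,0,0],[0,0,0.5,0,0,0,0],[0,0,0.5,0,0,0,0],[0,0,0.5,0,0,0,0],[0,0,0.5,0,0,0,0],[0,0,0.4,0,0,0,0],[0,0,0.2,0,0,0,0],[0,0,0.05,0,0,0,0]]]' &&
python3 -m pendant '[[[0,0,0,0,0,0,0.48],[0,0,0,0,0,0,0.48],[0,0,0,0,0,0,0.48],[0,0,-0.4,0,0,0,0.48],[0,0,-0.9,0,0,0,0.5],[0,0,-0.9,0,0,0,0.5],[0,0,-1,0,0,0,0.5],[0,0,-1,0,0,0,0.5]]]' &&
python3 -m pendant '[[[0,-0.9,0,0,0,0,0.5],[0,-0.9,0,0,0,0,0.5],[0,-0.9,0,0,0,0,0.5],[0,-0.9,0,0,0,0,0.5],[0,-0.9,0,0,0,0,0.5],[0,-0.9,0,0,0,0,0.5],[0,-0.9,0,0,0,0,0.5],[0,-0.9,0,0,0,0,0.5]]]' >/dev/null&&
python3 -m pendant '[[[0.1,-0.9,0,0,0,0,0.5],[0.1,-0.9,0,0,0,0,0.5],[0.1,-0.9,0,0,0,0,0.5],[0.1,-0.9,0,0,0,0,0.5],[0,-0.5,0,0,0,0,0.5],[0,0,0,0,0,0,0.5],[0,0,0,0,0,0,0.5],[0,0,0,0,0,0,0.5]]]'
python3 to.py 0.6118 0.1263 0.0425 0
python3 - <<'E'
from meas import *
c,W=cap("top");f=c["frame"];np.savez("top3.npz",f=f,W=W);cv2.imwrite("pics/t3.png",cv2.resize(f[120:225,200:375],None,fx=4,fy=4))
H,S,V,x,y,z,reg=run(f,W,"")
m=reg(.50,.71,-.23,-.02)&(z>.025); 
g=((x-.6027)**2+(y+.127)**2<.088**2)&(z>.03)
n,l=cv2.connectedComponents(g.astype(np.uint8))
for i in range(1,n):
    P=W[l==i]
    if len(P)>20:print(len(P),P.mean(0).round(4),P[:,2].min().round(3),P[:,2].max().round(3))
E
```

```text
time_s: 36.55
tcp_pos: [0.6038, -0.1, 0.0356]
eef_rot: [180.0, 0.0, 0.1]
contact_force: [0.0, 0.3, -1.0]
gripper_width: 0.0597
gripper_force: 40.0
time_s: 37.35
tcp_pos: [0.6041, -0.1, 0.1218]
eef_rot: [-180.0, -0.0, 0.1]
contact_force: [-0.0, 0.9, -0.6]
gripper_width: 0.0657
gripper_force: 0.0
time_s: 38.95
tcp_pos: [0.6116, 0.1254, 0.1201]
eef_rot: [180.0, 0.0, 0.0]
contact_force: [-0.6, 0.2, -0.4]
gripper_width: 0.0661
gripper_force: 0.0
now [0.6116 0.1254 0.1201] [1.7999e+02 2.0000e-02 4.0000e-02] t 39.0 shift units [ 0.01 -0.04  3.88]
rot units [0.   0.   0.01]
352 [ 0.6013 -0.1176  0.0405] 0.03 0.056
```

View pics/t3.png

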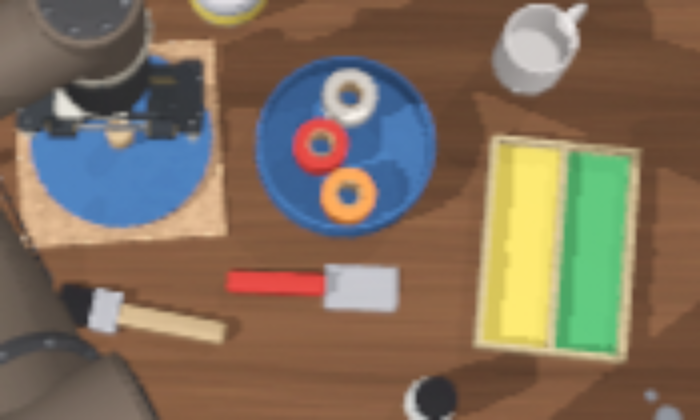

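All three rolls lie flat and separate in the tin: white (350,97), red (320,145), orange (348,193). Next, the lid.

```bash
python3 -m pendant '[[[0,0,0.6,0,0,0,0.5],[0,0,0.7,0,0,0,0.5],[0,0,0.7,0,0,0,0.5],[0,0,0.7,0,0,0,0.5],[0,0,0.6,0,0,0,0.5],[0,0,0.5,0,0,0,0.5],[0,0,0,0,0,0,0.5],[0,0,0,0,0,0,-0.6]]]' 45 &&
python3 -m pendant '[[[0,0,0,0,0,0,-0.6],[0,0,0,0,0,0,-0.6],[0,0,0,0,0,0,-0.6],[0,0,0,0,0,0,-0.6],[0,0,0,0,0,0,-0.6],[0,0,-0.4,0,0,0,-0.6],[0,0,-0.8,0,0,0,-0.6],[0,0,-0.9,0,0,0,-0.6]]]' &&
python3 -m pendant '[[[0,0,-0.9,0,0,0,-0.6],[0,0,-0.9,0,0,0,-0.6],[0,0,-0.7,0,0,0,-0.6],[0,0.4,0,0,0,0,-0.6],[0,0.7,0,0,0,0,-0.6],[0,0.8,0,0,0,0,-0.6],[0,0.8,0,0,0,0,-0.6],[0,0.8,0,0,0,0,-0.6]]]' &&
python3 -m pendant '[[[-0.1,0.8,0,0,0,0,-0.6],[-0.1,0.8,0,0,0,0,-0.6],[-0.1,0.8,0,0,0,0,-0.6],[-0.1,0.8,0,0,0,0,-0.6],[0,0.8,0,0,0,0,-0.6],[0,0.8,0,0,0,0,-0.6],[0,0.8,0,0,0,0,-0.6],[0,0.8,0,0,0,0,-0.6]]]' &&
python3 -m pendant '[[[0,0.8,0,0,0,0,-0.6],[0,0.8,0,0,0,0,-0.6],[0,0.6,0,0,0,0,-0.6],[0,0.4,0,0,0,0,-0.6],[0,0.1,0,0,0,0,-0.6],[0,0,0,0,0,0,-0.6],[0,0,0,0,0,0,-0.6],[0,0,0,0,0,0,-0.6]]]'
python3 to.py 0.603 -0.1277 0.080 0
```

```text
time_s: 39.8
tcp_pos: [0.6118, 0.1261, 0.044]
eef_rot: [180.0, 0.0, 0.1]
contact_force: [0.8, 0.3, 0.9]
gripper_width: 0.0616
gripper_force: 0.0
time_s: 40.6
tcp_pos: [0.6108, 0.1257, 0.0859]
eef_rot: [179.9, 0.1, 0.1]
contact_force: [0.2, -0.0, -2.7]
gripper_width: 0.0289
gripper_force: 45.0
time_s: 41.4
tcp_pos: [0.6113, 0.054, 0.1354]
eef_rot: [180.0, 0.1, 0.0]
contact_force: [0.5, -1.0, -3.6]
gripper_width: 0.0295
gripper_force: 45.0
time_s: 42.2
tcp_pos: [0.604, -0.0733, 0.1361]
eef_rot: [-180.0, -0.0, 0.1]
contact_force: [0.5, 0.2, -1.6]
gripper_width: 0.0291
gripper_force: 45.0
time_s: 43.0
tcp_pos: [0.6041, -0.1254, 0.1362]
eef_rot: [-180.0, -0.0, 0.1]
contact_force: [-0.8, 0.4, -3.5]
gripper_width: 0.0293
gripper_force: 45.0
now [ 0.6041 -0.1254  0.1362] [-1.8e+02 -0.0e+00  1.1e-01] t 43.0 shift units [-0.06  0.11  2.81]
rot units [-0.   -0.    0.03]
```

```bash
python3 - <<'E'
from meas import *
c,W=cap("wrist"); f=c["frame"]; H,S,V,x,y,z,reg=run(f,W,"")
P=W[reg(.45,.75,-.3,.05)&(z<.125)&(z>.09)&(H>95)&(H<125)&(S>120)]
A=np.c_[P[:,:2]-[.603,-.127],np.ones(len(P))]; print(len(P),np.linalg.lstsq(A,P[:,2],rcond=None)[0])
E=P[np.hypot(P[:,0]-.604,P[:,1]+.126)>.095]; q=np.linalg.lstsq(np.c_[2*E[:,:2],np.ones(len(E))],(E[:,:2]**2).sum(1),rcond=None)[0]
c2,rad=cv2.minEnclosingCircle((P[:,:2]*1000).astype(np.float32));print(c2,rad)
E
python3 -m pendant '[[[-0.06,0.11,0.2,0,0,0,-0.6],[0,0,0.4,0,0,0,-0.6],[0,0,0.5,0,0,0,-0.6],[0,0,0.5,0,0,0,-0.6],[0,0,0.4,0,0,0,-0.6],[0,0,0.2,0,0,0,-0.6],[0,0,0.1,0,0,0,-0.6],[0,0,0.1,0,0,0,-0.6]]]'
```

```text
46281 [-3.07627428e-04 -8.58575563e-05  1.07995527e-01]
(607.5101318359375, -125.86005401611328) 102.99940490722656
time_s: 43.85
tcp_pos: [0.603, -0.1282, 0.0881]
eef_rot: [180.0, -0.0, 0.1]
contact_force: [1.3, -0.6, -3.4]
gripper_width: 0.0291
gripper_force: 45.0
```

```bash
python3 -m pendant '[[[0,0,0.05,0,0,0,-0.6],[0,0,0.05,0,0,0,-0.6],[0,0,0.05,0,0,0,-0.6],[0,0,0.05,0,0,0,-0.6],[0,0,0.05,0,0,0,-0.6],[0,0,0.03,0,0,0,-0.6],[0,0,0,0,0,0,-0.6],[0,0,0,0,0,0,-0.6]]]'
python3 to.py 0.603 -0.1277 0.083 0
```

```text
time_s: 44.65
tcp_pos: [0.6029, -0.1282, 0.0826]
eef_rot: [-180.0, -0.0, 0.1]
contact_force: [0.7, -0.0, -2.7]
gripper_width: 0.0291
gripper_force: 45.0
now [ 0.6029 -0.1282  0.0826] [-1.8e+02 -1.0e-02  7.0e-02] t 44.6 shift units [ 0.01 -0.02 -0.02]
rot units [-0.   -0.    0.02]
```

Just above seating: I'll lower until it touches, release, and back off to see.

```bash
python3 -m pendant '[[[0,0,0.05,0,0,0,-0.6],[0,0,0.04,0,0,0,-0.6],[0,0,0.04,0,0,0,-0.6],[0,0,0,0,0,0,-0.6],[0,0,0,0,0,0,-0.6],[0,0,0,0,0,0,-0.6],[0,0,0,0,0,0,-0.6],[0,0,0,0,0,0,-0.6]]]' &&
python3 -m pendant '[[[0,0,0,0,0,0,0.2],[0,0,0,0,0,0,0.2],[0,0,0,0,0,0,0.2],[0,0,-0.5,0,0,0,0.4],[0,0,-1,0,0,0,0.4],[0,0,-1,0,0,0,0.4],[0,0,-1,0,0,0,0.4],[0,0,-1,0,0,0,0.4]]]' 
python3 -m pendant '[[[-0.9,-0.5,-0.5,0,0,0,0],[-0.9,-0.5,-0.5,0,0,0,0],[-0.9,-0.5,-0.5,0,0,0,0],[-0.9,-0.5,-0.5,0,0,0,0],[-0.9,-0.5,-0.5,0,0,0,0],[-0.9,-0.5,-0.5,0,0,0,0],[-0.9,-0.5,-0.5,0,0,0,0],[-0.9,-0.5,-0.5,0,0,0,0]]]'
cat > w.py <<'E'
from meas import *
import sys
c,W=cap("wrist");c,W=cap("wrist"); f=c["frame"]; H,S,V,x,y,z,reg=run(f,W,""); np.savez("w3.npz",f=f,W=W);cv2.imwrite(f"pics/{sys.argv[1]}.png",f)
P=W[reg(.49,.72,-.24,-.01)&(z<.075)&(z>.03)&(H>95)&(H<125)&(S>120)]
A=np.c_[P[:,:2]-[.603,-.127],np.ones(len(P))]; print(len(P),np.linalg.lstsq(A,P[:,2],rcond=None)[0].round(4))
print(cv2.minEnclosingCircle((P[:,:2]*1000).astype(np.float32)))
rows=np.arange(384)[:,None]<215
P=W[reg(.32,.48,0.005,.22)&(z>.005)&(z<.03)&rows];print("brush",len(P),rect(P))
for n,m in (("bristles",V<70),("ferr",(S<60)&(V>100)),("wood",(S>60)&(V>100)&(H<25))):
    q=W[reg(.36,.48,-.02,.22)&(z>.008)&(z<.03)&rows&m];print(n,len(q),q.mean(0).round(4) if len(q) else "",rect(q) if len(q) else "")
m=reg(.35,.48,-.24,.03)&rows&(z<.03)&(((H<6)|(H>174))&(S>180)); print("knifehandle",rect(W[m]),W[m].mean(0))
m=reg(.35,.48,-.24,-.05)&rows&(z>.0012)&(z<.03)&(S<60)&(V>110); print("blade",m.sum(),rect(W[m]),W[m].mean(0))
E
python3 w.py w3
```

```text
time_s: 45.45
tcp_pos: [0.6029, -0.1282, 0.0825]
eef_rot: [180.0, -0.1, 0.1]
contact_force: [-8.2, 2.8, 16.8]
gripper_width: 0.0291
gripper_force: 45.0
time_s: 46.25
tcp_pos: [0.603, -0.1283, 0.1714]
eef_rot: [180.0, -0.0, 0.1]
contact_force: [0.7, 0.2, -0.9]
gripper_width: 0.0613
gripper_force: 0.0
time_s: 47.05
tcp_pos: [0.4581, -0.0481, 0.251]
eef_rot: [-180.0, -0.0, 0.1]
contact_force: [-0.3, 0.6, 0.1]
gripper_width: 0.0439
gripper_force: 0.0
21570 [0.0007 0.0002 0.0545]
((602.981689453125, -128.50978088378906), 103.82290649414062)
brush 2834 (array([409.4,  99.1]), array([188. ,  44.1]), 81.6)
bristles 810 [0.4226 0.1712 0.0142] (array([421.5, 172. ]), array([37.6, 41.5]), 81.3)
ferr 708 [0.4171 0.1371 0.015 ] (array([415.5, 138.1]), array([32.2, 43.5]), 81.8)
wood 1474 [0.4153 0.057  0.015 ] (array([405.2,  78.8]), array([ 61.9, 221.3]), 16.9)
knifehandle (array([449.2, -51.6]), array([109.4,  23.1]), 88.5) [ 0.4506022  -0.05141712  0.01596439]
blade 1887 (array([ 446.7, -146.8]), array([50.8, 80.5]), 0.0) [ 0.44675631 -0.14710664  0.00247263]
```

View pics/w3.png

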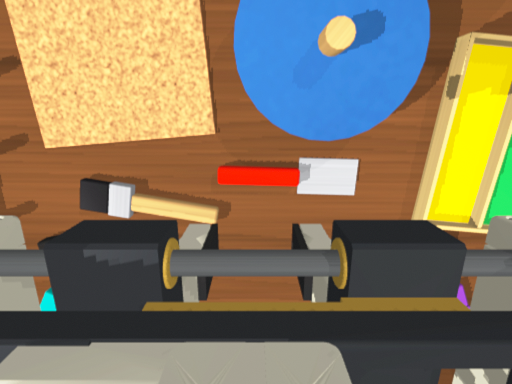

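The lid sits flat and closed (flange top at 54.5 mm). The knife has been knocked to x≈0.449, with its handle at (258,177) and blade at (328,177) in the picture. The brush is unmoved.

```bash
python3 -m pendant '[[[0,0,0,0,0,1,0.2],[0,0,0,0,0,1,0.2],[0,0,0,0,0,1,0.2],[0,0,0,0,0,1,0.2],[0,0,0,0,0,1,0.2],[0,0,0,0,0,1,0.2],[0,0,0,0,0,1,0.2],[0,0,0,0,0,1,0.2]]]' >/dev/null
python3 -m pendant '[[[0,0,0,0,0,1,0.2],[0,0,0,0,0,1,0.2],[0,0,0,0,0,1,0.2],[0,0,0,0,0,1,0.2],[0,0,0,0,0,1,0.2],[0,0,0,0,0,1,0.2],[0,0,0,0,0,1,0.2],[0,0,0,0,0,1,0.2]]]' >/dev/null
python3 -m pendant '[[[0.25,0.06,0,0,0,1,0.2],[0.25,0.06,0,0,0,1,0.2],[0.25,0.06,0,0,0,1,0.2],[0.25,0.06,0,0,0,1,0.2],[0.25,0.06,0,0,0,1,0.2],[0.25,0.06,0,0,0,1,0.2],[0.25,0.06,0,0,0,0.9,0.2],[0.25,0.06,0,0,0,0,0.2]]]'
python3 to.py 0.4483 -0.0866 0.030 -91.5
cat > tray.py <<'E'
from meas import *
import sys
c,W=cap("wrist");c,W=cap("wrist"); f=c["frame"]; H,S,V,x,y,z,reg=run(f,W,""); np.savez("w4.npz",f=f,W=W);cv2.imwrite("pics/w4.png",f)
m=reg(.33,.65,-.49,-.23)&(z<.015)
for n,g in (("yel",(H>22)&(H<34)&(S>150)),("grn",(H>45)&(H<85)&(S>100))):
    P=W[m&g&(z>.003)]; print(n,len(P),P.mean(0).round(4),rect(P))
P=W[reg(.33,.65,-.49,-.23)&(z>.022)&(z<.03)];print("tray",rect(P))
E
python3 tray.py
```

```text
time_s: 49.55
tcp_pos: [0.458, -0.0894, 0.2501]
eef_rot: [-180.0, -0.0, -91.6]
contact_force: [0.5, 0.6, -0.4]
gripper_width: 0.0524
gripper_force: 0.0
now [ 0.458  -0.0894  0.2501] [-1.800e+02 -1.000e-02 -9.158e+01] t 49.5 shift units [-0.13  0.49 11.  ]
rot units [-0.   -0.   -0.02]
yel 42 [ 0.3989 -0.2881  0.0048] (array([ 401.8, -288.5]), array([ 1.9, 31.7]), 85.4)
grn 0 [nan nan nan] (array([0., 0.]), array([0., 0.]), 0.0)
tray (array([ 424.9, -275.3]), array([ 37.9, 197.6]), 73.2)tray.py:6: RuntimeWarning: Mean of empty slice.
  P=W[m&g&(z>.003)]; print(n,len(P),P.mean(0).round(4),rect(P))
  ret = um.true_divide(
```

View pics/w4.png

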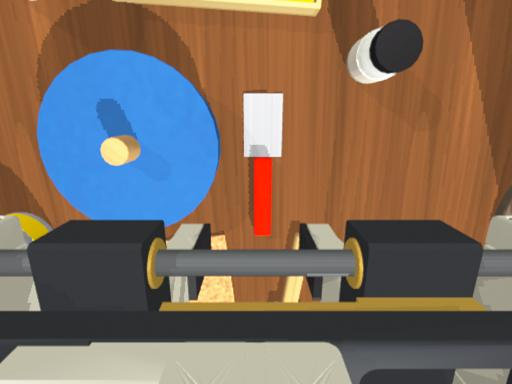

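```bash
python3 -m pendant '[[[-0.13,0.49,0.5,0,0,0,0.05],[0,0,0.9,0,0,0,0.05],[0,0,1,0,0,0,0.05],[0,0,1,0,0,0,0.05],[0,0,1,0,0,0,0.05],[0,0,1,0,0,0,0.05],[0,0,1,0,0,0,0.05],[0,0,0.8,0,0,0,0.05]]]' >/dev/null
python3 -m pendant '[[[0,0,0.8,0,0,0,0.05],[0,0,0.6,0,0,0,0.05],[0,0,0.5,0,0,0,0.05],[0,0,0.4,0,0,0,0.05],[0,0,0,0,0,0,0.05],[0,0,0,0,0,0,0.05],[0,0,0,0,0,0,0.05],[0,0,0,0,0,0,0.05]]]'
python3 to.py 0.4483 -0.0866 0.027 -91.5
```

```text
time_s: 51.25
tcp_pos: [0.4484, -0.086, 0.0605]
eef_rot: [-179.9, 0.0, -91.5]
contact_force: [-0.7, -0.3, 0.1]
gripper_width: 0.0463
gripper_force: 0.0
now [ 0.4484 -0.086   0.0605] [-1.7994e+02  1.0000e-02 -9.1520e+01] t 51.2 shift units [0.03 0.01 1.67]
rot units [-0.01  0.   -0.  ]
```

```bash
python3 -m pendant '[[[0,0,0.5,0,0,0,0.05],[0,0,0.5,0,0,0,0.05],[0,0,0.4,0,0,0,0.05],[0,0,0.27,0,0,0,0.05],[0,0,0,0,0,0,-0.7],[0,0,0,0,0,0,-0.7],[0,0,0,0,0,0,-0.7],[0,0,0,0,0,0,-0.7]]]' 40
python3 -m pendant '[[[0,0,0,0,0,0,-0.7],[0,0,-0.3,0,0,0,-0.7],[0,0,-0.6,0,0,0,-0.7],[0,0,-0.9,0,0,0,-0.7],[0,0,-0.9,0,0,0,-0.7],[0,0,-0.9,0,0,0,-0.7],[0,0,-0.9,0,0,0,-0.7],[0,0,-0.6,0,0,0,-0.7]]]'
python3 to.py 0.49 -0.402 0.13 -5
```

```text
time_s: 52.05
tcp_pos: [0.4482, -0.0861, 0.0268]
eef_rot: [-180.0, 0.0, -91.5]
contact_force: [0.1, 0.1, -1.5]
gripper_width: 0.0237
gripper_force: 40.0
time_s: 52.85
tcp_pos: [0.4483, -0.0861, 0.1303]
eef_rot: [-179.9, 0.0, -91.5]
contact_force: [0.6, -0.7, -1.5]
gripper_width: 0.0238
gripper_force: 40.0
now [ 0.4483 -0.0861  0.1303] [-1.799e+02  2.000e-02 -9.152e+01] t 52.9 shift units [ 1.574e+01 -2.500e+00  1.000e-02]
rot units [-2.000e-02 -1.000e-02 -2.163e+01]
```

```bash
python3 -m pendant '[[[0.5,0,-0.3,0,0,0,-0.7],[0.9,0,-0.4,0,0,0,-0.7],[0.9,0,-0.4,0,0,0,-0.7],[0.9,0,-0.4,0,0,0,-0.7],[0.9,0,-0.4,0,0,0,-0.7],[0.9,0,-0.4,0,0,0,-0.7],[0.9,0,-0.4,0,0,0,-0.7],[0.9,0,-0.4,0,0,0,-0.7]]]' >/dev/null
python3 -m pendant '[[[0.9,0,-0.4,0,0,0,-0.7],[0.9,0,-0.4,0,0,0,-0.7],[0.9,0,-0.4,0,0,0,-0.7],[0.9,0,-0.4,0,0,0,-0.7],[0.9,0,-0.4,0,0,-0.5,-0.7],[0.9,0,-0.4,0,0,-1,-0.7],[0.6,0,-0.2,0,0,-1,-0.7],[0.1,0,0,0,0,-1,-0.7]]]' >/dev/null
python3 -m pendant '[[[0,0,0,0,0,-1,-0.7],[0,0,0,0,0,-1,-0.7],[0,0,0,0,0,-1,-0.7],[0,0,0,0,0,-1,-0.7],[0,0,0,0,0,-1,-0.7],[0,0,0,0,0,-1,-0.7],[0,0,0,0,0,-1,-0.7],[0,0,0,0,0,-1,-0.7]]]' >/dev/null
python3 -m pendant '[[[0,0,0,0,0,-1,-0.7],[0,0,0,0,0,-1,-0.7],[0,0,0,0,0,-1,-0.7],[0,0,0,0,0,-1,-0.7],[0,0,0,0,0,-1,-0.7],[0,0,0,0,0,-1,-0.7],[0,0,0,0,0,-1,-0.7],[0,0,0,0,0,-1,-0.7]]]' 
python3 tray.py; python3 to.py 0.4895 -0.402 0.13 -5
```

```text
time_s: 56.05
tcp_pos: [0.4426, -0.3443, 0.2421]
eef_rot: [-180.0, 0.1, -13.4]
contact_force: [0.4, -0.1, -1.2]
gripper_width: 0.0235
gripper_force: 40.0
yel 2544 [ 0.557 -0.318  0.005] (array([ 496.1, -325.5]), array([ 73.5, 229.8]), 84.4)
grn 5332 [ 0.502  -0.4197  0.005 ] (array([ 489.3, -405.3]), array([ 72.8, 228.1]), 84.7)
tray (array([ 492.6, -365.4]), array([164.5, 240.8]), 84.9)
now [ 0.4427 -0.3442  0.2422] [-1.7998e+02  6.0000e-02 -1.3480e+01] t 56.1 shift units [2.95 2.26 5.61]
rot units [-0.    0.01 -2.12]
```

View pics/w4.png

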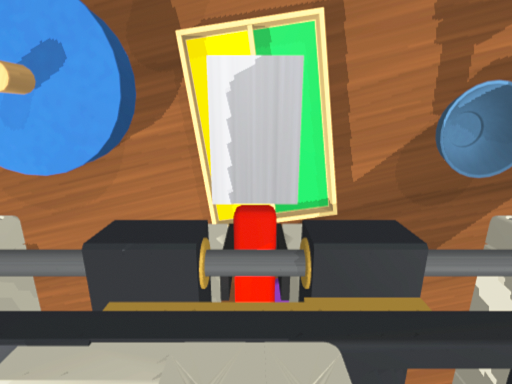

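The knife is held straight. The tray now fits its true size: 164.5 x 240.8 mm, yaw -5.2°.

```bash
python3 -m pendant '[[[0,0,0,0,0,-1,-0.7],[0,0,0,0,0,-1,-0.7],[0,0,0,0,0,-0.07,-0.7],[0.2,0.3,0.5,0,0,0,-0.7],[0.4,0.6,0.8,0,0,0,-0.7],[0.5,0.6,0.9,0,0,0,-0.7],[0.5,0.6,0.9,0,0,0,-0.7],[0.3,0.5,0.8,0,0,0,-0.7]]]'
python3 to.py 0.4843 -0.4047 0.034 -5.2
```

```text
time_s: 56.95
tcp_pos: [0.4767, -0.4001, 0.1625]
eef_rot: [-180.0, 0.1, -5.4]
contact_force: [-0.1, -0.5, -1.3]
gripper_width: 0.0236
gripper_force: 40.0
now [ 0.4767 -0.4001  0.1625] [-1.7998e+02  7.0000e-02 -5.4100e+00] t 57.0 shift units [0.41 0.19 6.42]
rot units [-0.01  0.02 -0.05]
```

```bash
python3 -m pendant '[[[0.2,0.1,0.7,0,0,-0.05,-0.7],[0.21,0.09,0.8,0,0,0,-0.7],[0,0,0.9,0,0,0,-0.7],[0,0,0.9,0,0,0,-0.7],[0,0,0.9,0,0,0,-0.7],[0,0,0.8,0,0,0,-0.7],[0,0,0.7,0,0,0,-0.7],[0,0,0.3,0,0,0,-0.7]]]'
python3 -m pendant '[[[0,0,0.2,0,0,0,-0.7],[0,0,0.1,0,0,0,-0.7],[0,0,0.08,0,0,0,-0.7],[0,0,0.04,0,0,0,-0.7],[0,0,0,0,0,0,-0.7],[0,0,0,0,0,0,-0.7],[0,0,0,0,0,0,-0.7],[0,0,0,0,0,0,-0.7]]]'
python3 to.py 0.4843 -0.4047 0.0325 -5.2
```

```text
time_s: 57.75
tcp_pos: [0.4837, -0.4032, 0.0428]
eef_rot: [-180.0, 0.1, -5.1]
contact_force: [1.0, -0.0, -0.8]
gripper_width: 0.0233
gripper_force: 40.0
time_s: 58.55
tcp_pos: [0.4844, -0.4038, 0.0363]
eef_rot: [180.0, -0.0, -5.0]
contact_force: [0.0, -0.8, -1.3]
gripper_width: 0.0235
gripper_force: 40.0
now [ 0.4844 -0.4038  0.0363] [ 1.80e+02 -1.00e-02 -5.05e+00] t 58.5 shift units [0.   0.05 0.19]
rot units [ 0.   -0.    0.04]
```

```bash
python3 -m pendant '[[[0,0.05,0.1,0,0,0,-0.7],[0,0,0.08,0,0,0,-0.7],[0,0,0.04,0,0,0,-0.7],[0,0,0,0,0,0,-0.7],[0,0,0,0,0,0,-0.7],[0,0,0,0,0,0,-0.36],[0,0,0,0,0,0,-0.36],[0,0,0,0,0,0,-0.36]]]'
python3 -m pendant '[[[0,0,-0.2,0,0,0,-0.36],[0,0,-0.5,0,0,0,-0.36],[0,0,-0.8,0,0,0,-0.36],[0,0,-0.8,0,0,0,-0.2],[0,0,-0.9,0,0,0,0],[0,0,-1,0,0,0,0.05],[0,0,-1,0,0,0,0.05],[0,0,-1,0,0,0,0.05]]]'
python3 to.py 0.40 -0.1 0.18 -98.5
python3 - <<'E'
from meas import *
c,W=cap("wrist");cv2.imwrite("pics/w5.png",c["frame"])
c,W=cap("top");f=c["frame"];H,S,V,x,y,z,reg=run(f,W,"")
m=reg(.35,.48,-.02,.22)&(z>.008)&(z<.03);print("brush",m.sum(),rect(W[m]),W[m].mean(0).round(4))
m=reg(.37,.61,-.44,-.37)&(S<70);print("blade",m.sum(),W[m].mean(0).round(4),rect(W[m]))
m=reg(.37,.61,-.44,-.37)&((H<8)|(H>172))&(S>120);print("hand",m.sum(),W[m].mean(0).round(4),rect(W[m]) if m.any() else "")
E
```

```text
time_s: 59.35
tcp_pos: [0.4843, -0.4048, 0.0317]
eef_rot: [180.0, -0.0, -5.0]
contact_force: [0.1, -0.9, -0.1]
gripper_width: 0.0279
gripper_force: 0.0
time_s: 60.15
tcp_pos: [0.4843, -0.4048, 0.1577]
eef_rot: [180.0, -0.1, -5.0]
contact_force: [-0.0, -0.9, -0.6]
gripper_width: 0.0459
gripper_force: 0.0
now [ 0.4843 -0.4048  0.1577] [ 1.7998e+02 -5.0000e-02 -5.0400e+00] t 60.1 shift units [ -5.54 -14.81  -1.13]
rot units [-1.000e-02 -1.000e-02  2.336e+01]
brush 278 (array([415.8, 101.3]), array([126.8, 238.4]), 0.9) [0.4197 0.1317 0.0152]
blade 901 [ 0.4707 -0.4004  0.5075] (array([ 488.7, -405.3]), array([ 69.9, 235.1]), 89.4)
hand 96 [ 0.4382 -0.3987  0.0233] (array([ 438.6, -401. ]), array([25.8, 91.9]), 84.1)
```

View pics/w5.png

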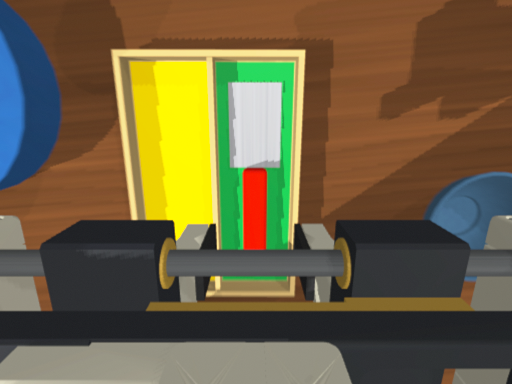

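The knife lies flat in the green compartment. Next is the brush, with a fresh look at it first.

```bash
python3 -m pendant '[[[0,0,-0.3,0,0,1,0.05],[0,0,-0.3,0,0,1,0.05],[0,0,-0.3,0,0,1,0.05],[0,0,-0.3,0,0,1,0.05],[0,0,-0.3,0,0,1,0.05],[0,0,-0.3,0,0,1,0.05],[0,0,-0.3,0,0,1,0.05],[0,0,-0.3,0,0,1,0.05]]]'>/dev/null
python3 -m pendant '[[[0,0,-0.3,0,0,1,0.05],[0,0,-0.3,0,0,1,0.05],[0,0,-0.3,0,0,1,0.05],[0,0,-0.3,0,0,1,0.05],[0,0,-0.3,0,0,1,0.05],[0,0,-0.3,0,0,1,0.05],[0,0,-0.3,0,0,1,0.05],[0,0,-0.3,0,0,1,0.05]]]'>/dev/null
python3 -m pendant '[[[0,0,0,0,0,1,0.05],[0,0,0,0,0,1,0.05],[0,0,0,0,0,1,0.05],[0,0,0,0,0,1,0.05],[0,0,0,0,0,1,0.05],[0,0,0,0,0,1,0.05],[0,0,0,0,0,1,0.05],[-0.3,0,0,0,0,0.3,0.05]]]'
python3 to.py 0.42 0.23 0.25 -98.4
```

```text
time_s: 62.65
tcp_pos: [0.4847, -0.399, 0.2518]
eef_rot: [180.0, 0.0, -98.4]
contact_force: [0.1, 0.5, 0.5]
gripper_width: 0.0458
gripper_force: 0.0
now [ 0.4847 -0.399   0.2518] [179.99   0.   -98.43] t 62.6 shift units [-30.64   7.81   0.09]
rot units [ 0.    0.   -0.01]
```

```bash
python3 -m pendant '[[[-1,0.25,0,0,0,0,0.05],[-1,0.25,0,0,0,0,0.05],[-1,0.25,0,0,0,0,0.05],[-1,0.25,0,0,0,0,0.05],[-1,0.25,0,0,0,0,0.05],[-1,0.25,0,0,0,0,0.05],[-1,0.25,0,0,0,0,0.05],[-1,0.25,0,0,0,0,0.05]]]'>/dev/null
python3 -m pendant '[[[-1,0.25,0,0,0,0,0.05],[-1,0.25,0,0,0,0,0.05],[-1,0.25,0,0,0,0,0.05],[-1,0.25,0,0,0,0,0.05],[-1,0.25,0,0,0,0,0.05],[-1,0.25,0,0,0,0,0.05],[-1,0.25,0,0,0,0,0.05],[-1,0.25,0,0,0,0,0.05]]]'>/dev/null
python3 -m pendant '[[[-1,0.25,0,0,0,0,0.05],[-1,0.25,0,0,0,0,0.05],[-1,0.25,0,0,0,0,0.05],[-1,0.25,0,0,0,0,0.05],[-1,0.25,0,0,0,0,0.05],[-1,0.25,0,0,0,0,0.05],[-1,0.25,0,0,0,0,0.05],[-1,0.25,0,0,0,0,0.05]]]'>/dev/null
python3 -m pendant '[[[-1,0.25,0,0,0,0,0.05],[-1,0.25,0,0,0,0,0.05],[-1,0.25,0,0,0,0,0.05],[-1,0.25,0,0,0,0,0.05],[-1,0.25,0,0,0,0,0.05],[-1,0.25,0,0,0,0,0.05],[0,0,0,0,0,0,0.05],[0,0,0,0,0,0,0.05]]]'
python3 - <<'E'
from meas import *
c,W=cap("wrist");c,W=cap("wrist"); f=c["frame"]; H,S,V,x,y,z,reg=run(f,W,"");cv2.imwrite("pics/w6.png",f)
rows=np.arange(384)[:,None]<215
m=reg(.33,.52,-.03,.25)&rows&(z>.006)&(z<.03)
n,l,st,ce=cv2.connectedComponentsWithStats(m.astype(np.uint8))
for i in range(1,n):
    if st[i,4]>300: print(st[i],rect(W[l==i]),W[l==i].mean(0).round(4))
E
python3 to.py 0.4094 0.0991 0.025 -98.4
```

```text
time_s: 65.85
tcp_pos: [0.4223, 0.2166, 0.2518]
eef_rot: [180.0, -0.0, -98.2]
contact_force: [-0.1, -0.8, 1.0]
gripper_width: 0.046
gripper_force: 0.0
[ 234    0   37  154 3896] (array([410.6, 106.2]), array([176.4,  45.6]), 82.4) [0.4103 0.1138 0.0149]
[ 294  140   34   50 1215] (array([349. , 219.8]), array([60.3, 37.8]), 89.9) [0.3471 0.2187 0.0206]
now [0.4224 0.216  0.2518] [179.99  -0.   -98.25] t 66.0 shift units [ 5.88 -0.2  11.34]
rot units [ 0.   -0.    0.04]
```

View pics/w6.png

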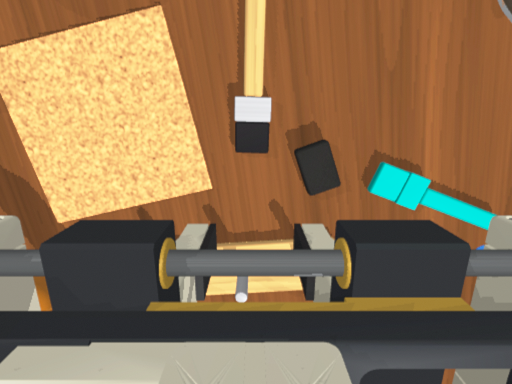

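The brush has not moved (ferrule at (253,108)). Descending to it.

```bash
python3 -m pendant '[[[0.6,0,0.5,0,0,0,0.05],[0.9,-0.1,0.7,0,0,0,0.05],[0.9,-0.1,0.8,0,0,0,0.05],[0.9,0,0.8,0,0,0,0.05],[0.9,0,0.8,0,0,0,0.05],[0.9,0,0.8,0,0,0,0.05],[0.78,0,0.8,0,0,0,0.05],[0,0,0.8,0,0,0,0.05]]]'>/dev/null
python3 -m pendant '[[[0,0,0.9,0,0,0,0.05],[0,0,0.9,0,0,0,0.05],[0,0,0.9,0,0,0,0.05],[0,0,0.8,0,0,0,0.05],[0,0,0.4,0,0,0,0.05],[0,0,0,0,0,0,0.05],[0,0,0,0,0,0,0.05],[0,0,0,0,0,0,0.05]]]'
python3 to.py 0.4094 0.0991 0.0255 -98.2
```

```text
time_s: 67.55
tcp_pos: [0.4101, 0.0997, 0.0544]
eef_rot: [-179.9, 0.1, -98.2]
contact_force: [-0.1, 0.5, -0.1]
gripper_width: 0.0461
gripper_force: 0.0
now [0.4101 0.0997 0.0544] [-1.7995e+02  5.0000e-02 -9.8250e+01] t 67.5 shift units [0.04 0.03 1.45]
rot units [-0.01  0.01 -0.01]
```

```bash
python3 -m pendant '[[[0.04,0.03,0.4,0,0,0,0.05],[0,0,0.5,0,0,0,0.05],[0,0,0.35,0,0,0,0.05],[0,0,0.2,0,0,0,0.05],[0,0,0,0,0,0,-0.7],[0,0,0,0,0,0,-0.7],[0,0,0,0,0,0,-0.7],[0,0,0,0,0,0,-0.7]]]' 40
python3 -m pendant '[[[0,0,0,0,0,0,-0.7],[0,0,-0.3,0,0,0,-0.7],[0,0,-0.6,0,0,0,-0.7],[0,0,-0.9,0,0,0,-0.7],[0,0,-0.9,0,0,0,-0.7],[0,0,-0.9,0,0,0,-0.7],[0,0,-1,0,0,0,-0.7],[0,0,-1,0,0,0,-0.7]]]'
python3 to.py 0.4961 -0.3257 0.15 -5.2
```

```text
time_s: 68.35
tcp_pos: [0.4091, 0.099, 0.025]
eef_rot: [-180.0, 0.0, -98.2]
contact_force: [0.4, -0.2, 0.2]
gripper_width: 0.0236
gripper_force: 39.8
time_s: 69.15
tcp_pos: [0.4087, 0.0987, 0.138]
eef_rot: [-180.0, 0.0, -98.2]
contact_force: [0.5, -0.1, -0.2]
gripper_width: 0.0235
gripper_force: 39.8
now [0.4087 0.0987 0.138 ] [-1.7999e+02  1.0000e-02 -9.8250e+01] t 69.2 shift units [20.37 -7.37 -0.6 ]
rot units [ -0.     0.   -23.26]
```

```bash
python3 -m pendant '[[[0.5,-0.2,-0.2,0,0,0,-0.7],[0.9,-0.35,-0.2,0,0,0,-0.7],[0.9,-0.35,-0.2,0,0,0,-0.7],[0.9,-0.35,-0.2,0,0,0,-0.7],[0.9,-0.35,-0.2,0,0,0,-0.7],[0.9,-0.35,-0.2,0,0,0,-0.7],[0.9,-0.35,-0.2,0,0,0,-0.7],[0.9,-0.35,-0.2,0,0,0,-0.7]]]'>/dev/null
python3 -m pendant '[[[1,-0.35,-0.2,0,0,0,-0.7],[1,-0.35,-0.2,0,0,0,-0.7],[1,-0.35,-0.2,0,0,0,-0.7],[1,-0.35,-0.2,0,0,0,-0.7],[1,-0.35,-0.2,0,0,0,-0.7],[1,-0.35,0,0,0,0,-0.7],[1,-0.35,0,0,0,0,-0.7],[1,-0.35,0,0,0,0,-0.7]]]'>/dev/null
python3 -m pendant '[[[1,-0.35,0,0,0,0,-0.7],[1,-0.35,0,0,0,0,-0.7],[1,-0.35,0,0,0,0,-0.7],[0.8,-0.35,0,0,0,-0.5,-0.7],[0.4,0,0,0,0,-1,-0.7],[0,0,0,0,0,-1,-0.7],[0,0,0,0,0,-1,-0.7],[0,0,0,0,0,-1,-0.7]]]'>/dev/null
python3 -m pendant '[[[0,0,0,0,0,-1,-0.7],[0,0,0,0,0,-1,-0.7],[0,0,0,0,0,-1,-0.7],[0,0,0,0,0,-1,-0.7],[0,0,0,0,0,-1,-0.7],[0,0,0,0,0,-1,-0.7],[0,0,0,0,0,-1,-0.7],[0,0,0,0,0,-1,-0.7]]]'>/dev/null
python3 -m pendant '[[[0,0,0,0,0,-1,-0.7],[0,0,0,0,0,-1,-0.7],[0,0,0,0,0,-1,-0.7],[0,0,0,0,0,-1,-0.7],[0,0,0,0,0,-1,-0.7],[0,0,0,0,0,-1,-0.7],[0,0,0,0,0,-1,-0.7],[0,0,0,0,0,-1,-0.7]]]'
python3 - <<'E'
from h import *
c,W=cap("wrist");cv2.imwrite("pics/w7.png",c["frame"])
E
python3 to.py 0.4961 -0.3257 0.034 -5.2
```

```text
time_s: 73.15
tcp_pos: [0.4895, -0.2972, 0.1881]
eef_rot: [-180.0, 0.1, -16.1]
contact_force: [0.0, -0.6, -0.3]
gripper_width: 0.0238
gripper_force: 39.8
now [ 0.4895 -0.2972  0.1881] [-1.7999e+02  8.0000e-02 -1.5870e+01] t 73.2 shift units [0.72 1.28 7.7 ]
rot units [-0.    0.02 -2.67]
```

View pics/w7.png

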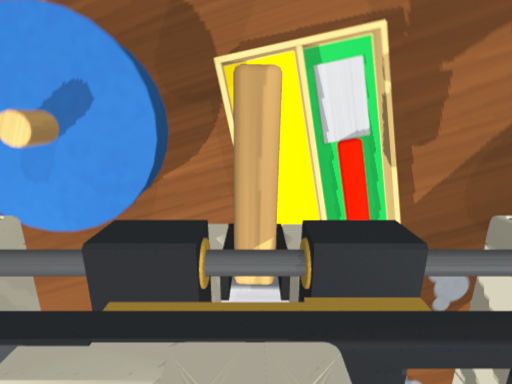

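The brush is held straight with its handle ahead. I'll align it and lower.

```bash
python3 -m pendant '[[[0,0,0,0,0,-1,-0.7],[0,0,0,0,0,-1,-0.7],[0,0,0.2,0,0,-0.67,-0.7],[0.2,0.4,0.5,0,0,0,-0.7],[0.2,0.6,0.8,0,0,0,-0.7],[0,0.5,0.8,0,0,0,-0.7],[0,0,0.9,0,0,0,-0.7],[0,0,0.9,0,0,0,-0.7]]]'
python3 to.py 0.4961 -0.3257 0.032 -5.2
```

```text
time_s: 74.0
tcp_pos: [0.4946, -0.3287, 0.1042]
eef_rot: [-180.0, 0.1, -5.7]
contact_force: [-0.2, 0.5, -1.2]
gripper_width: 0.0239
gripper_force: 39.8
now [ 0.4946 -0.3287  0.1042] [-1.7998e+02  1.0000e-01 -5.7400e+00] t 74.0 shift units [ 0.06 -0.16  3.61]
rot units [-0.01  0.02 -0.14]
```

```bash
python3 -m pendant '[[[0.06,-0.16,0.3,0,0,-0.14,-0.7],[0,0,0.6,0,0,0,-0.7],[0,0,0.7,0,0,0,-0.7],[0,0,0.7,0,0,0,-0.7],[0,0,0.6,0,0,0,-0.7],[0,0,0.4,0,0,0,-0.7],[0,0,0.2,0,0,0,-0.7],[0,0,0.05,0,0,0,-0.7]]]'
python3 -m pendant '[[[0,0,0,0,0,0,-0.7],[0,0,0,0,0,0,-0.7],[0,0,0,0,0,0,-0.7],[0,0,0,0,0,0,-0.7],[0,0,0,0,0,0,-0.7],[0,0,0,0,0,0,-0.7],[0,0,0,0,0,0,-0.7],[0,0,0,0,0,0,-0.7]]]'
python3 to.py 0.4961 -0.3257 0.030 -5.2
```

```text
time_s: 74.8
tcp_pos: [0.4969, -0.3245, 0.0354]
eef_rot: [-180.0, 0.0, -5.0]
contact_force: [0.1, -0.4, -1.0]
gripper_width: 0.0235
gripper_force: 39.8
time_s: 75.6
tcp_pos: [0.4968, -0.3244, 0.0357]
eef_rot: [-180.0, 0.0, -5.0]
contact_force: [1.6, 0.2, -0.1]
gripper_width: 0.0236
gripper_force: 39.8
now [ 0.4968 -0.3244  0.0357] [-180.      0.     -5.01] t 75.6 shift units [-0.03  0.07  0.29]
rot units [-0.    0.    0.05]
```

```bash
python3 -m pendant '[[[0,0.07,0.1,0,0,0,-0.7],[0,0,0.1,0,0,0,-0.7],[0,0,0.05,0,0,0,-0.7],[0,0,0,0,0,0,-0.7],[0,0,0,0,0,0,-0.7],[0,0,0,0,0,0,-0.36],[0,0,0,0,0,0,-0.36],[0,0,0,0,0,0,-0.36]]]'
python3 -m pendant '[[[0,0,-0.2,0,0,0,-0.36],[0,0,-0.5,0,0,0,-0.36],[0,0,-0.8,0,0,0,-0.36],[0,0,-0.8,0,0,0,-0.2],[0,0,-0.9,0,0,0,0],[0,0,-1,0,0,0,0.05],[0,0,-1,0,0,0,0.05],[0,0,-1,0,0,0,0.05]]]'
python3 -m pendant '[[[-0.5,-0.9,-0.5,0,0,0,0.05],[-0.5,-0.9,-0.5,0,0,0,0.05],[-0.5,-0.9,-0.5,0,0,0,0.05],[-0.5,-0.9,-0.5,0,0,0,0.05],[-0.5,-0.9,-0.5,0,0,0,0.05],[-0.5,-0.9,-0.5,0,0,0,0.05],[0,-0.9,0,0,0,0,0.05],[0,-0.9,0,0,0,0,0.05]]]'
python3 - <<'E'
from meas import *
c,W=cap("top");f=c["frame"];cv2.imwrite("pics/t9.png",cv2.resize(f[110:240,130:380],None,fx=3,fy=3))
H,S,V,x,y,z,reg=run(f,W,"")
m=reg(.38,.61,-.45,-.285)&(z>.007)&(z<.022); print("tray objs z>",m.sum(),np.percentile(W[m][:,2],[50,99]))
P=W[reg(.49,.72,-.24,-.01)&(z<.075)&(z>.045)&(H>95)&(H<125)&(S>120)]
A=np.c_[P[:,:2]-[.603,-.127],np.ones(len(P))]; print(len(P),np.linalg.lstsq(A,P[:,2],rcond=None)[0].round(4),rect(P))
E
```

```text
time_s: 76.4
tcp_pos: [0.4968, -0.3259, 0.0309]
eef_rot: [180.0, -0.0, -5.0]
contact_force: [-0.3, 0.1, 0.1]
gripper_width: 0.0277
gripper_force: 0.0
time_s: 77.2
tcp_pos: [0.4967, -0.3259, 0.1566]
eef_rot: [180.0, -0.1, -5.0]
contact_force: [0.1, -0.4, 0.0]
gripper_width: 0.0458
gripper_force: 0.0
time_s: 78.0
tcp_pos: [0.4495, -0.1765, 0.2164]
eef_rot: [-180.0, -0.1, -5.0]
contact_force: [0.1, -0.2, -0.1]
gripper_width: 0.0462
gripper_force: 0.0
tray objs z> 788 [0.01293713 0.02185388]
513 [-0.018  -0.0029  0.0568] (array([ 664.2, -122.7]), array([ 76.9, 183.4]), 1.5)
```

View pics/t9.png

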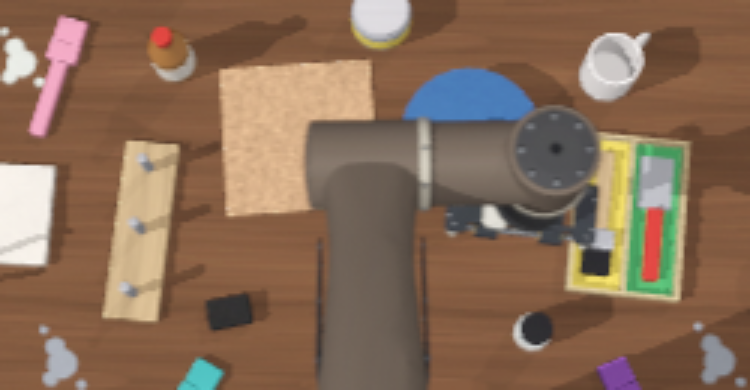

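The brush is in the yellow slot (handle up at (605,170), bristles at (596,262)) and the knife is in the green. I'll check the lid once more, then hand in.

Run:
```python
from meas import *
c,W=cap("wrist"); f=c["frame"]; H,S,V,x,y,z,reg=run(f,W,"")
P=W[reg(.49,.72,-.24,-.01)&(z<.075)&(z>.03)&(H>95)&(H<125)&(S>120)]
A=np.c_[P[:,:2]-[.603,-.127],np.ones(len(P))];k=np.linalg.lstsq(A,P[:,2],rcond=None)[0]; print(len(P),k.round(4))
if abs(k[2]-.055)<.003 and abs(k[:2]).max()<.02: print(r.close_job())
```

```text
23848 [0.0007 0.0004 0.0545]
the job is handed in; nothing more can be done
None
```

The job is done and handed in at about 78 s of the 200 s allowed: all three rolls lie flat in the tin with the lid closed, the brush is in the yellow compartment, the knife is in the green one, and nothing else on the bench was handled.

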